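# Refit the return spring of a bench clamp jig

## Task

The clamp lever of the jig on the bench has lost its return spring. First lift off the relay that lies over the hole in the lever's raised tab and lay it gently flat on the bench, then take the longer of the two springs from its cradle, drop its hook into that hole and let go with the spring lying in the jig's saddle; after that take it by the barrel at its other end, stretch it and put the eye over the headed post, down under the head, so that the spring pulls the lever fully home. Leave the shorter spring in its cradle and the bottle and the tip cleaner where they are.

Things in the scene. Friction and masses are not known exactly. Their poses are not given: they have to be found in the camera images.
- jig: Fixed T-shaped grey-painted base, 10 mm thick. Origin on the bench under the lever hole's home place; x along the spring's lane to the post, z up. Plate x -47 to 175, y -32 to 32 mm; leg x -41 to 25, y -160 to -10 mm. The lever pivots about the vertical at y -55 mm; anvil block (top z 44 mm) at x -24, y -125 mm. The fitted spring's axis lies along x, 46 mm above the bench.
- jig_saddle (a point): where the spring rests on the lane, at x 43, y 0, z 36.5 mm of the jig: between two thin upright cheeks (x 39.5 to 46.5 mm, 23 mm apart inside, 31 mm over all, tops at z 44 mm), on an 8 mm wide rail that runs from x 40 to 110 mm, top at z 36.5 mm, under the coil.
- post (a point): point on the vertical axis of the headed steel post, fixed at x 142.5, y 0, z 46 mm of the jig: the height of the eye when fitted. Neck 10 mm in diameter over z 42.5 to 51 mm, under it a shoulder 18 mm in diameter (top z 41.5 mm), above it a head 14 mm in diameter whose top is at z 55 mm.
- clamp_lever (a joint): angle of the clamp lever, rad: 0 = home (jaw against the anvil), grows to 0.36 as it opens, when the hole moves away from the post (hole at jig x = -55 sin(angle), y = -55 + 55 cos(angle), mm). It stays where it is left (friction about 1 N at the hole) until the spring pulls it.
- lever_hole (a point): centre of the vertical round hole, 12 mm in diameter, at the top face (z 43 mm) of the raised tab (26 x 26 x 6 mm) on the lever's end; z up. Under the tab 16 mm are free down to the lever bar (top z 21 mm). A riser holds the tab at its side away from the post; towards the post it ends 12 mm from the hole's axis.
- long_spring: the longer tension spring: steel, 147 mm over all, about 85 g, level in its cradle, hook down, axis 40 mm above the bench. Origin on its axis at the hook's leg; x along the axis to the eye, z up. Hook wire 5 mm thick. Coil 18 mm in diameter, x 16 to 76 mm; x 16 to 50 mm does not stretch: grip it across at about x 30 mm. Preload 2.5 N, then 350 N/m, at most 40 mm.
- long_spring_hook_tip (a point): centre of the rounded tip of the hook, 17 mm below the axis at x 3.5 mm of the spring; the metal ends 2.5 mm below it.
- long_spring_barrel (a point): middle of the dark barrel at the eye end, x 87 mm of the unstretched spring: 13 mm in diameter, 20 mm free length between 18 mm flanges; grip here across the axis to stretch. To lift the eye over the post's head tilt the spring about its hook (some 7 degrees), as a level lift pulls the hook out.
- long_spring_eye (a point): centre of the ring eye, x 116 mm of the unstretched spring; its hole is 20 mm in diameter with its axis along the spring's z, ring wire 5 mm thick.
- long_spring_stretch (a joint): stretch of the long spring in m, 0 when closed; about 0.018 when fitted.
- short_spring: the shorter spring (121 mm over all), same hook and eye but a coil only 34 mm long (8 turns, not 14); lies in the other cradle. Origin on its axis at the hook's leg, x to the eye. Stays there.
- cradle_a: cradle of the long spring, fixed: plate x -15 to 135 mm, 46 mm wide, 8 mm thick; origin on the bench under the hook's leg, x along the spring. Rail under the coil 8 mm wide, x 18 to 102 mm, top z 31 mm; saddle cheeks x 52 to 60 mm, 31 mm over all, tops z 42 mm; hook cheeks x -6 to 8 mm, tops z 34 mm. Lift the spring straight up.
- cradle_b: cradle of the short spring, the same shape.
- flux_bottle_a: small dropper bottle with a pointed cap, 35 mm across, 94 mm high, standing beyond the post; origin under its centre. Stays there.
- tip_cleaner: dome-shaped soldering-tip cleaner 45 mm across, 61 mm high, standing behind and left of the jig; origin under its centre. Stays there.
- relay: small dark block-shaped relay, 26 x 46 x 16 mm (x, y, z), 30 g, lying at first on the tab of the lever (tab top z 43 mm) over its hole; origin under its centre, z up. Grip it across its 26 mm (x) above the tab's top face; to be laid the same way up on a free place of the bench (z = 0).
Not all that is in view belongs to the job. What is meant by the relay is not pink, and is the smaller of those in its own colour.

How it is judged:
On the way, in this order (a step that is already met when the one before it is completed fails the run):
1. the relay lies flat on the bench, let go and at rest (height (world z) of relay below 0.006 m and angle between relay's own z axis and vertical below 0.15 rad and linear speed of relay below 0.02 m/s and contact force between the fingers and relay below 0.05 N), for 0.2 s.
2. the long spring's hook is down through the lever's hole, the spring let go, its eye not yet on the post (horizontal distance between long_spring_hook_tip and lever_hole below 0.009 m and z of long_spring_hook_tip in the frame of lever_hole between -0.022 and -0.009 m and contact force between the fingers and long_spring below 0.05 N and horizontal distance between long_spring_eye and post above 0.012 m and height (world z) of long_spring_eye above 0.03 m), for 0.2 s.
At the end, for the whole second after the job is handed in: Hook tip 9 to 22 mm below the tab's top, within 9 mm of the hole's axis; eye centre within 8.5 mm of the post's axis, +4/-6 mm of fitted height; stretch over 10 mm; lever under 0.03 rad; spring at rest; short spring within 15 mm of its start; relay flat on the bench (origin under 6 mm high) (horizontal distance between long_spring_hook_tip and lever_hole below 0.009 m and z of long_spring_hook_tip in the frame of lever_hole between -0.022 and -0.009 m and horizontal distance between long_spring_eye and post below 0.0085 m and z of long_spring_eye in the frame of post between -0.006 and 0.004 m and value of joint long_spring_stretch above 0.01 m and value of joint clamp_lever below 0.03 rad and linear speed of long_spring below 0.01 m/s and distance of short_spring from where it was at the start of the episode below 0.015 m and height (world z) of relay below 0.006 m and angle between relay's own z axis and vertical below 0.15 rad); the robot touches nothing.
It fails at once if the short spring is taken or shifted by more than 30 mm (distance of short_spring from where it was at the start of the episode above 0.03 m).
It fails at once if a bystander (bottle, tip cleaner) is shifted by more than 30 mm, or the bottle or tip cleaner tipped over (distance of any of flux_bottle_a, tip_cleaner from where it was at the start of the episode above 0.03 m or angle between any of flux_bottle_a, tip_cleaner's own z axis and vertical above 0.6 rad).
It fails at once if the relay is dropped or knocked off (moves faster than 0.6 m/s with no finger on it) (linear speed of relay above 0.6 m/s and contact force between the fingers and relay below 0.05 N).
It also fails if it takes over 64 s, if anything falls off the work surface, if the arm or the gripper's body presses on something with over 40 N, if the wrist force passes 120 N, or if a joint passes its speed limit or range.

## Robot

A 6-joint arm with a two-finger parallel gripper is mounted at the origin on a cart in front of the work surface, level with it; the furniture and walls round the work are solid. World frame = base frame: x ahead of the robot, y to its left, z up, the work surface at z = 0. Lengths are in m, angles in rad, forces in N, time in s.
With the tool pointing down it reaches from about 0.375 to 0.975 m from the base axis. Payload 3.8 kg.
Tool frame: the origin (TCP) lies on the centre line of the jaws, within the pads' length; the fingertips stand 22 mm ahead of it and the grasp point (between the pads) lies 3 mm ahead of it; z points along the fingers, y is the direction in which the jaws open and shut (so a half turn about z gives the same grasp; the last joint's range is limited). The gripper opens to 88 mm and grips with 3 to 60 N. Pads are 18 mm wide; open, the fingers measure 123 mm over their backs; the gripper's body (75 mm by 187 mm) begins 45 mm behind the grasp point.
Start: joints at [-1.153, 0.264, 1.604, -0, 1.274, -0.037], TCP at [0.297, -0.606, 0.261] pointing down, gripper open.
Joint ranges: [-2.63, 2.63], [-0.94, 2.18], [0.31, 2.57], [-1.31, 4.45], [0, 2.66], [-2.55, 2.55]. Speed limits (rad/s): [2.57, 2.57, 3.14, 3.14, 3.14, 3.14].

## Interface

Orientations are given as a rotation vector (axis times angle).
In Python, from plant import bot, camera, calibration, ticket gives the robot as it stands.
- The arm moves only by the tool move_arm, never from a script. Its argument "increments" is a list of rows, each an object of numbers: "dx", "dy", "dz": the shift along the tool's x, y, z in mm; "yaw": the turn about the tool's z in rad. In form: [{"dx": .., "dy": .., "dz": .., "yaw": ..}, ...]. A call has exactly 10 rows; each row shifts and turns the commanded pose from where the row before left it, along the tool's axes as they then stand; what a row does not reach is not made up. A row lasts 1/12 s, in which the tool goes at most 41.7 mm and 7.16 degrees, less where a joint would pass 70% of its speed; a pose out of reach is approached as far as the arm can. A call is refused whole if a number of a shift passes 41.7 or a number of a turn 0.125, either way. A call with a gripper value outside its range is refused whole. "grip" is the finger opening in mm, from 0 to 88.1, set as the call begins (left out, the last holds). The fingers move at their own pace and stop on an object; the grip force is fixed at half the most. Time passes only in rows, so rows that do not move let the fingers close, or fill a call up. It gives the time, the measured TCP pose, the force and the opening at its end, in the units of the state.
- bot.state(): the state, without advancing time (a new reading comes with each control period).
- camera(name): name is "scene" or "top"; returns the picture (420x560x3 uint8, blue, green, red); there is no depth.
- calibration(name): a dict with "vfov" (degrees; the focal length in pixels is half the picture's height over the tangent of half this angle, whatever the lens; pixels are square), "cx", "cy" (the principal point, pixels), "origin" and "rotation" of the camera in the world. Camera axes: x right, y down, z forward; pixel columns grow to the right and rows downward; lengths in m; the calibration is good to about 2 mm. A picture is of the moment at which its call begins. calibration takes no time and is no camera call.
- ticket.hand_in(): hands the job in, once; it reports no verdict.
The state is a dict: "time": time; "joints": joint angles; "joint_velocities": joint speeds; "joint_torque": joint torques, N m; "ee_pos": TCP position; "tool_rot": TCP orientation; "wrist_force": force on the tool from outside, world axes, zero at the start; "wrist_torque": the same for the moment, N m; "opening": finger opening in m.
Only numpy, scipy, OpenCV 4.12 (cv2) and the standard library are available. Lean on these libraries where they do the work, as an engineer would, in place of code of your own. Each camera call takes 0.05 s, during which the arm holds its last target. There are 200 camera calls.

## Working session

There is one attempt and no reset: what is moved stays moved. The work goes in short steps, Python scripts to look and compute and a tool call to move; the robot and the scene stay as the last step left them, time stands still between calls to the robot, and variables do not carry over. Pictures are saved under pics/ and viewed, about 8 in all and at most 12, crops included, and the job is handed in when it is done.

Besides the shell and the picture viewer there is one more tool, called after "Call:" as name(argument=value, ...) on one line, values as JSON. move_arm: Moves the arm, as the interface text tells. Its arguments: {"type":"object","properties":{"increments":{"type":"array"},"grip":{"type":"number"}},"required":["increments"]}

```bash
mkdir -p pics; ls; python3 - <<'E'
from plant import bot,camera,calibration
import cv2,json
for n in("top","scene"):
    cv2.imwrite(f"pics/{n}0.png",cv2.resize(camera(n),(784,588)))
    c=calibration(n);print(n,{k:(v.tolist() if hasattr(v,'tolist') else v) for k,v in c.items()})
print(bot.state())
E
```

```text
pics
top {'vfov': 56.58696136491541, 'cx': 279.9166735219734, 'cy': 209.10599039144122, 'origin': [0.4242339651084118, -0.04858227554509314, 1.0997036799207431], 'rotation': [-2.1588881588542628, 2.1645727605725784, -0.09956886120478893]}
scene {'vfov': 50.36484631689821, 'cx': 287.91559486657604, 'cy': 206.20680239366874, 'origin': [-0.1986882573446038, 0.9674953419284709, 0.6916872334657002], 'rotation': [-0.7595123984281045, 2.3183019988694173, -1.434509635032738]}
{'time': 0.1, 'joints': array([-1.15289572e+00,  2.64709694e-01,  1.60519299e+00, -6.30537514e-06,
        1.27369992e+00, -3.69069011e-02]), 'joint_velocities': array([-6.31764026e-04, -3.34060322e-03, -1.94660854e-03,  4.10652241e-04,
        5.65777084e-04,  1.24209336e-05]), 'joint_torque': array([-4.66645474e-05, -5.03618932e+01, -3.58071649e+01,  7.30804377e-02,
        2.33863428e-02, -6.20446303e-05]), 'ee_pos': array([ 0.29627821, -0.60585875,  0.25951498]), 'tool_rot': array([-3.05878996e+00, -7.07826683e-01,  6.06727319e-04]), 'wrist_force': array([-0.84243355,  0.39756035, -1.20705283]), 'wrist_torque': array([-0.00284997, -0.00424378,  0.02080099]), 'opening': 0.08844749826306983}
```

View pics/top0.png

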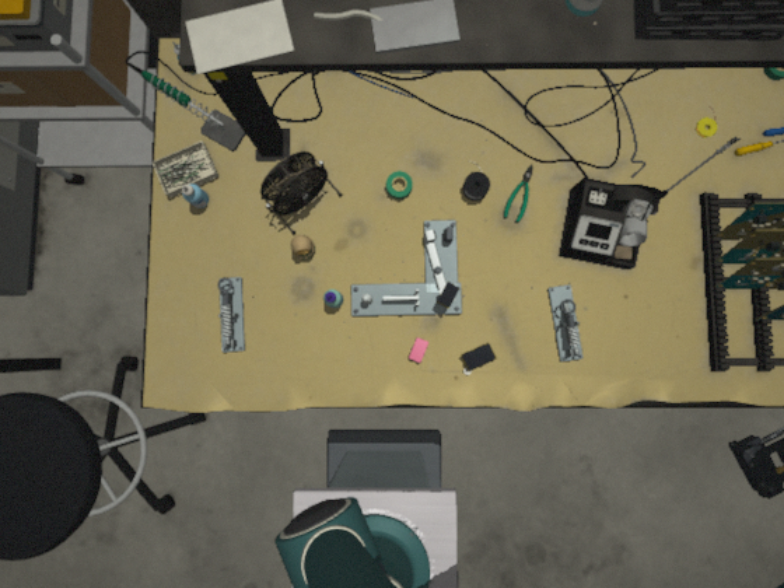

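View pics/scene0.png

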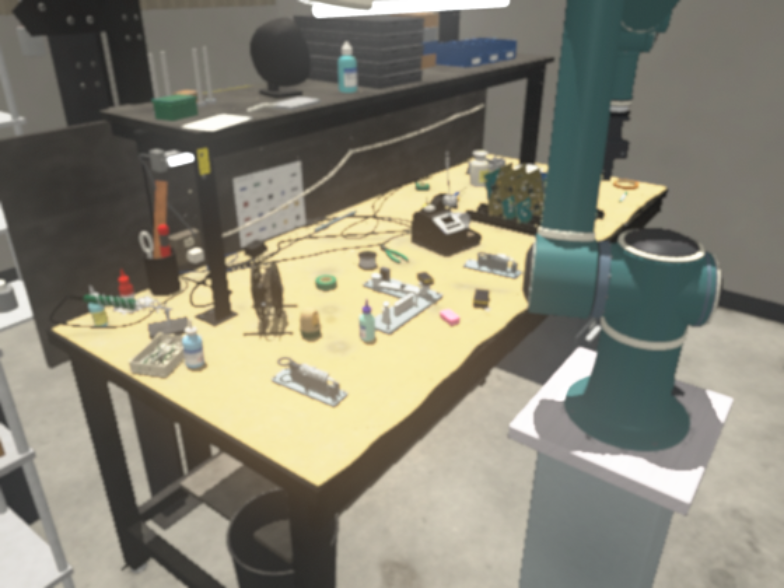

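```bash
cat > h.py <<'E'
import numpy as np,cv2
from scipy.spatial.transform import Rotation as R
from plant import bot,camera,calibration
C={n:calibration(n) for n in("top","scene")}
def proj(P,n="top"):
    c=C[n];f=210/np.tan(np.radians(c["vfov"])/2)
    q=(np.atleast_2d(P)-c["origin"])@R.from_rotvec(c["rotation"]).as_matrix()
    return q[:,:2]/q[:,2:]*f+[c["cx"],c["cy"]]
def unproj(uv,z,n="top"):
    c=C[n];f=210/np.tan(np.radians(c["vfov"])/2);uv=np.atleast_2d(uv)
    d=np.c_[(uv-[c["cx"],c["cy"]])/f,np.ones(len(uv))]@R.from_rotvec(c["rotation"]).as_matrix().T
    o=np.array(c["origin"]);return o+d*((z-o[2])/d[:,2:])
def avg(n,k=6): return np.mean([camera(n).astype(float) for _ in range(k)],0)
def crop(im,u,v,w,h,s): # px u..u+w
    return cv2.resize(np.clip(im[v:v+h,u:u+w],0,255).astype(np.uint8),None,fx=s,fy=s,interpolation=cv2.INTER_CUBIC)
E
python3 - <<'E'
from h import *
t=avg("top");s=avg("scene");np.save("t0.npy",t);np.save("s0.npy",s)
a=crop(t,245,150,110,120,5) # 550x600
b=np.vstack([crop(t,150,190,30,72,4)[:288],crop(t,388,195,30,72,4)[:288]])
b=np.hstack([crop(t,150,192,30,66,4)]) 
c=crop(t,388,196,30,66,4)
r=np.vstack([np.hstack([b,c]),np.zeros((600-264,240,3),np.uint8)])
cv2.imwrite("pics/c1.png",np.hstack([a,r]))
print(t[195,0])
E
```

```text
[50.83333333 53.         51.83333333]
```

View pics/c1.png

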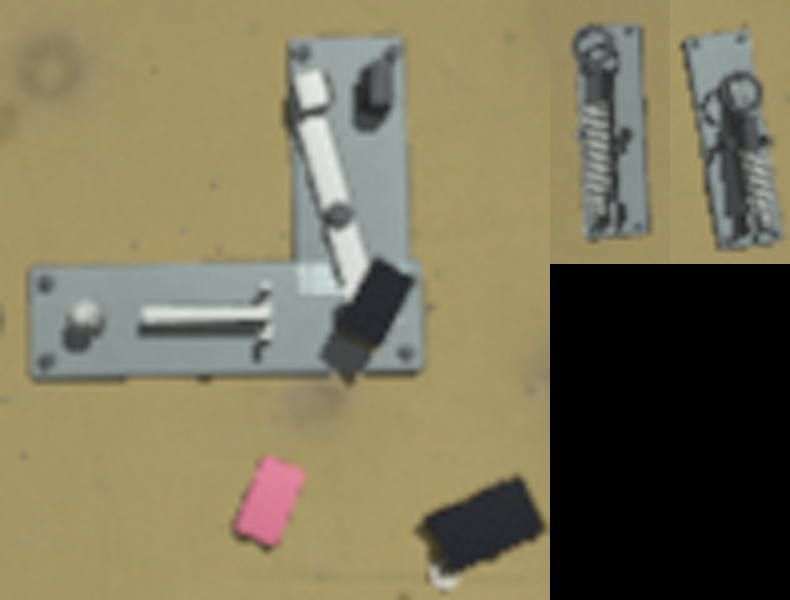

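```bash
cat > fit.py <<'E'
from h import *
from scipy.optimize import minimize
def boxes(kind):
    return {"jig":[(-47,175,-32,32,0,10),(-41,25,-160,-10,0,10)],"cr":[(-15,135,-23,23,0,8)],"relay":[(-13,13,-23,23,43,59)],"relay0":[(-13,13,-23,23,0,16)]}[kind]
def pts(b,p):
    x0,x1,y0,y1,z0,z1=b
    P=np.array([(x,y,z) for x in(x0,x1) for y in(y0,y1) for z in(z0,z1)])/1e3
    c,s=np.cos(p[2]),np.sin(p[2])
    return np.c_[P[:,0]*c-P[:,1]*s+p[0],P[:,0]*s+P[:,1]*c+p[1],P[:,2]]
def to(p,x,y): c,s=np.cos(p[2]),np.sin(p[2]);return np.array([p[0]+(x*c-y*s)/1e3,p[1]+(x*s+y*c)/1e3])
S=8
def render(kind,p,roi):
    u,v,w,h=roi;m=np.zeros((h*S,w*S),np.uint8)
    for b in boxes(kind):
        q=(proj(pts(b,p))-[u-.5,v-.5])*S
        cv2.fillConvexPoly(m,np.round(cv2.convexHull(q.astype(np.float32))*16-8).astype(np.int32),255,shift=4)
    return cv2.resize(m,(w,h),interpolation=cv2.INTER_AREA)/255.
def fit(kind,mask,p0,roi):
    u,v,w,h=roi;m=mask[v:v+h,u:u+w]
    f=lambda p:np.abs(render(kind,p,roi)-m).sum()
    best=None
    p=np.array(p0,float)
    for st in(.01,.004,.0015):
        r=minimize(f,p,method="Nelder-Mead",options=dict(initial_simplex=np.vstack([p]+[p+d for d in np.diag([st,st,st*6])]),xatol=1e-5,fatol=1e-3,maxiter=200));p=r.x
    return p,r.fun
E
python3 - <<'E'
from fit import *
t=np.load("t0.npy")
g=cv2.GaussianBlur(t,(0,0),.01) if 0 else t
rat=t[...,0]/(t[...,2]+1)   # bench yellow -> low
print("ratio bench",rat[240,330],"plate",rat[212,290])
lo,hi=np.median(rat[225:235,330:345]),np.median(rat[222:225,260:290])
m=np.clip((rat-lo)/(hi-lo),0,1)
jr=(243,148,95,85)
uj=unproj([245+330/5,150+318/5],.01)[0]
pj,e=fit("jig",m,[uj[0],uj[1],np.pi/2],jr);print("jig",pj,e)
for n,(px,py) in dict(a=(150+95/4-.5+3,192+225/4),b=(388+85/4,196+235/4)).items():
    u0=unproj([px-3,py-2],.008)[0]
    roi=(146,188,40,75) if n=="a" else (384,194,40,75)
    p,e=fit("cr",m,[u0[0],u0[1],0.05 if n=="a" else .15],roi);print(n,p,e)
dark=np.clip((100-t.max(2))/60,0,1)
u0=unproj([245+375/5,150+303/5],.059)[0]
pr,e=fit("relay",dark,[u0[0],u0[1],-.5],(304,195,32,36));print("relay",pr,e)
c,s=np.cos(pj[2]),np.sin(pj[2]);d=pr[:2]-pj[:2];print("relay in jig mm",1e3*(c*d[0]+s*d[1]),1e3*(-s*d[0]+c*d[1]),"ang rel",pr[2]-pj[2])
print("post",to(pj,142.5,0))
print("black block",unproj([245+480/5,150+525/5],.01),"pink",unproj([245+270/5,150+500/5],.01), "place?",unproj([245+500/5,150+400/5],0))
np.save("pj.npy",pj)
E
```

```text
ratio bench 0.6023738872403561 plate 0.9885757806549885
jig [ 0.52761227 -0.12660066  1.58282821] 283.02905279184324
a [0.437997   0.28432876 0.07698994] 150.37931398573468
b [ 0.41943177 -0.38831334  0.12797579] 102.97416190928925
relay [ 0.5271343  -0.13326476 -0.46791766] 164.15718954248365
relay in jig mm -6.657865568095587 0.5581098374572888 ang rel -2.050745869164455
post [0.52589776 0.01588903]
black block [[ 0.41030662 -0.20390773  0.01      ]] pink [[ 0.42430537 -0.08776479  0.01      ]] place? [[ 0.48000061 -0.21783993  0.        ]]
```

```bash
python3 - <<'E'
from fit import *
t=np.load("t0.npy");s=np.load("s0.npy")
pj=np.load("pj.npy");pa=[.437997,.284329,.07699];pb=[.41943,-.38831,.12798];pr=[.52713,-.13326,-.4679]
def ov(im,n,roi,k):
    u,v,w,h=roi;o=crop(im,u,v,w,h,k)
    def L(P,col,cl=True):
        q=(proj(P,n)-[u-.5,v-.5])*k-.5
        cv2.polylines(o,[np.round(q*16).astype(np.int32)],cl,col,1,cv2.LINE_AA,4)
    for kind,p in(("jig",pj),("cr",pa),("cr",pb),("relay",pr)):
        for b in boxes(kind):
            L(pts(b,p)[[1,3,7,5]],(0,0,255))
    for p,z,X in((pj,.0465,(0,50)),(pj,.0365,(40,110)),(pa,.040,(0,116))):
        L([[*to(p,x,0),z] for x in X],(0,255,0),False)
    for z,r in((.055,7),(.0415,9)): L([[*to(pj,142.5+r*np.cos(a),r*np.sin(a)),z] for a in np.arange(0,6.28,.3)],(255,0,255))
    L([[*to(pa,116+10*np.cos(a),10*np.sin(a)),.04] for a in np.arange(0,6.28,.3)],(255,0,255))
    L([[*to(pj,5*np.cos(a),-55+5*np.sin(a)),.025] for a in np.arange(0,6.28,.3)],(255,0,255))
    return o
A=ov(t,"top",(245,150,92,80),5);B=ov(t,"top",(146,190,36,72),4)
D=ov(s,"scene",(245,180,85,65),5)
E_=ov(s,"scene",(190,250,64,44),4)
W=np.zeros((800,800,3),np.uint8)
W[:400,:460]=A;W[:288,470:614]=B;W[410:735,:425]=D;W[410:586,440:696]=E_
cv2.imwrite("pics/ov1.png",W[:740])
E
```

```text
(no output)
```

View pics/ov1.png

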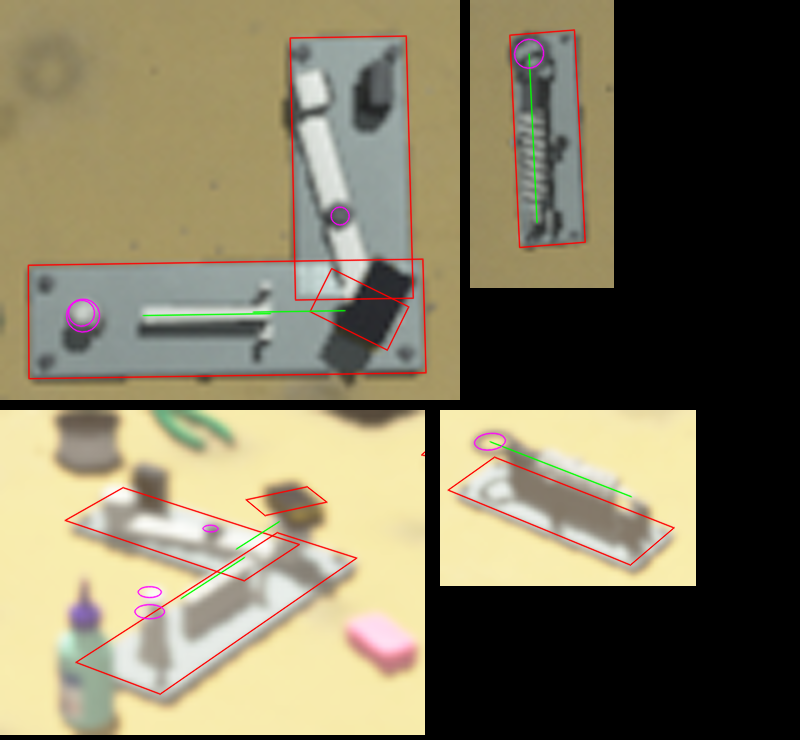

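```bash
python3 - <<'E'
from fit import *
t=np.load("t0.npy");pj=np.load("pj.npy")
u,v=304,198
print(t.max(2)[198:230:2,306:330:2].astype(int))
for th in(60,70):
    m=np.clip((th-t.max(2))/15+.5,0,1)
    u0=unproj([245+375/5,150+303/5],.059)[0]
    p,e=fit("relay",m,[u0[0],u0[1],1.02],(308,198,22,26));print(p,e)
c,s=np.cos(pj[2]),np.sin(pj[2]);d=p[:2]-pj[:2];print("relay in jig",1e3*(c*d[0]+s*d[1]),1e3*(-s*d[0]+c*d[1]))
# lever angle: bar pixel line
jaw=unproj([245+312/5,150+92/5],.03)[0][:2];piv=to(pj,0,-55);d=jaw-piv
print("lever ang",np.arctan2(d[1],d[0])-(pj[2]-np.pi/2))
# scene-camera bias: none
st=bot.state();print(st['ee_pos'],R.from_rotvec(st['tool_rot']).as_matrix().round(3))
E
```

```text
[[152 153  94 211 221 216 154 162 162 162 147 164]
 [152 154 134 191 219 226 161 150 160 162 150 166]
 [169 176 172 149 219 221 175  57 114 161 159 150]
 [202 215 216  97 218 221 110  46  48  71 140 153]
 [200 214 215 156 201 185  47  46  48  49  49 130]
 [187 204 203 200 217 106  49  49  47  49  86 156]
 [161 162 159 147 120  45  48  47  47  48 140 155]
 [160 159 159  69  44  46  47  47  47  87 161 159]
 [157 158 158  54  48  48  45  47  46 157 161 160]
 [158 157 146  61  47  46  47  47  94 158 158 160]
 [159 158 104  70  66  58  50  47 141 158 151 161]
 [158 144  72  72  72  71  68 145 156 119 101 146]
 [156 156  94  73  72  73 101 159 158 159 127 158]
 [107 104 102 101  69  99  92  87  84  83  79 108]
 [149 144 145 150  93 143 161 162 164 165 164 165]
 [147 140 134 137 149 158 163 164 165 165 166 166]]
[ 0.52997536 -0.14185063  1.00247049] 35.114379084967325
[ 0.5282493  -0.14018728  1.00934265] 36.13529411764706
relay in jig -13.593303252309266 -0.4735214694929578
lever ang 0.1906676882133315
[ 0.29649546 -0.60640283  0.26076517] [[ 0.898  0.439  0.   ]
 [ 0.439 -0.898 -0.   ]
 [-0.     0.    -1.   ]]
```

```bash
cat >> h.py <<'E'
def plan(x,y,z,yang=None,n=10,mid=None):
    """rows to bring TCP to x,y,z with jaw axis at world angle yang"""
    s=bot.state();M=R.from_rotvec(s['tool_rot']).as_matrix();p=s['ee_pos']
    a=np.arctan2(M[1,1],M[0,1]);dw=0 if yang is None else (yang-a+np.pi)%(2*np.pi)-np.pi
    d=np.array([x,y,z])-p;out=[]
    print("from",p.round(4),"jaw",round(a,4),"f",np.round(s['wrist_force'],1),"open",round(s['opening'],4),"j6",round(s['joints'][5],2),"t",round(s['time'],2),"delta mm",(d*1e3).round(1),"turn",round(-dw,3))
    for i in range(n):
        b=a+dw*i/n;ux=np.array([-np.sin(b),np.cos(b)]);uy=np.array([np.cos(b),np.sin(b)])
        st=d[:2]/n*1e3
        out.append([round(ux@st,1),round(uy@st,1),round(-d[2]/n*1e3,1),round(-dw/n,4)])
    for i in range(0,n,10): print(out[i:i+10])
E
python3 -c "
from h import *
plan(.529,-.141,.13,1.005,20)"
```

```text
from [ 0.2965 -0.6064  0.2608] jaw -1.116 f [ 0.2  0.1 -0.3] open 0.0882 j6 -0.04 t 0.7 delta mm [ 232.5  465.4 -130.8] turn -2.121
[[np.float64(20.7), np.float64(-15.8), np.float64(6.5), np.float64(-0.1061)], [np.float64(22.2), np.float64(-13.5), np.float64(6.5), np.float64(-0.1061)], [np.float64(23.5), np.float64(-11.1), np.float64(6.5), np.float64(-0.1061)], [np.float64(24.6), np.float64(-8.5), np.float64(6.5), np.float64(-0.1061)], [np.float64(25.3), np.float64(-5.9), np.float64(6.5), np.float64(-0.1061)], [np.float64(25.8), np.float64(-3.2), np.float64(6.5), np.float64(-0.1061)], [np.float64(26.0), np.float64(-0.4), np.float64(6.5), np.float64(-0.1061)], [np.float64(25.9), np.float64(2.3), np.float64(6.5), np.float64(-0.1061)], [np.float64(25.5), np.float64(5.1), np.float64(6.5), np.float64(-0.1061)], [np.float64(24.8), np.float64(7.7), np.float64(6.5), np.float64(-0.1061)]]
[[np.float64(23.9), np.float64(10.3), np.float64(6.5), np.float64(-0.1061)], [np.float64(22.7), np.float64(12.8), np.float64(6.5), np.float64(-0.1061)], [np.float64(21.2), np.float64(15.1), np.float64(6.5), np.float64(-0.1061)], [np.float64(19.5), np.float64(17.3), np.float64(6.5), np.float64(-0.1061)], [np.float64(17.5), np.float64(19.2), np.float64(6.5), np.float64(-0.1061)], [np.float64(15.4), np.float64(21.0), np.float64(6.5), np.float64(-0.1061)], [np.float64(13.1), np.float64(22.5), np.float64(6.5), np.float64(-0.1061)], [np.float64(10.6), np.float64(23.7), np.float64(6.5), np.float64(-0.1061)], [np.float64(8.0), np.float64(24.7), np.float64(6.5), np.float64(-0.1061)], [np.float64(5.4), np.float64(25.4), np.float64(6.5), np.float64(-0.1061)]]
```

Call:
move_arm(increments=[{"dx":20.7,"dy":-15.8,"dz":6.5,"yaw":-0.106},{"dx":22.2,"dy":-13.5,"dz":6.5,"yaw":-0.106},{"dx":23.5,"dy":-11.1,"dz":6.5,"yaw":-0.106},{"dx":24.6,"dy":-8.5,"dz":6.5,"yaw":-0.106},{"dx":25.3,"dy":-5.9,"dz":6.5,"yaw":-0.106},{"dx":25.8,"dy":-3.2,"dz":6.5,"yaw":-0.106},{"dx":26,"dy":-0.4,"dz":6.5,"yaw":-0.106},{"dx":25.9,"dy":2.3,"dz":6.5,"yaw":-0.106},{"dx":25.5,"dy":5.1,"dz":6.5,"yaw":-0.106},{"dx":24.8,"dy":7.7,"dz":6.5,"yaw":-0.106}], grip=60)

```text
time: 1.53
ee_pos: [0.4133, -0.3727, 0.1957]
tool_rot: [2.277, 2.164, 0.0]
wrist_force: [-0.1, 0.2, -0.2]
opening: 0.0598
```

Call:
move_arm(increments=[{"dx":23.9,"dy":10.3,"dz":6.5,"yaw":-0.106},{"dx":22.7,"dy":12.8,"dz":6.5,"yaw":-0.106},{"dx":21.2,"dy":15.1,"dz":6.5,"yaw":-0.106},{"dx":19.5,"dy":17.3,"dz":6.5,"yaw":-0.106},{"dx":17.5,"dy":19.2,"dz":6.5,"yaw":-0.106},{"dx":15.4,"dy":21,"dz":6.5,"yaw":-0.106},{"dx":13.1,"dy":22.5,"dz":6.5,"yaw":-0.106},{"dx":10.6,"dy":23.7,"dz":6.5,"yaw":-0.106},{"dx":8,"dy":24.7,"dz":6.5,"yaw":-0.106},{"dx":5.4,"dy":25.4,"dz":6.5,"yaw":-0.106}])

```text
time: 2.37
ee_pos: [0.5297, -0.14, 0.1307]
tool_rot: [0.87, 3.018, -0.0]
wrist_force: [0.5, 0.3, -0.0]
opening: 0.0599
```

```bash
sed -i 's/out.append(\[\(.*\)\])$/out.append([float(q) for q in (\1)])/' h.py; python3 -c "
from h import *
plan(.529,-.141,.067,1.005,10)"
```

```text
from [ 0.5297 -0.14    0.1307] jaw 1.0093 f [ 0.5  0.3 -0. ] open 0.0599 j6 -1.31 t 2.37 delta mm [ -0.7  -1.  -63.7] turn 0.004
[[0.0, -0.1, 6.4, 0.0004], [0.0, -0.1, 6.4, 0.0004], [0.0, -0.1, 6.4, 0.0004], [0.0, -0.1, 6.4, 0.0004], [0.0, -0.1, 6.4, 0.0004], [0.0, -0.1, 6.4, 0.0004], [0.0, -0.1, 6.4, 0.0004], [0.0, -0.1, 6.4, 0.0004], [0.0, -0.1, 6.4, 0.0004], [0.0, -0.1, 6.4, 0.0004]]
```

Call:
move_arm(increments=[{"dx":0,"dy":-1,"dz":8},{"dz":8},{"dz":8},{"dz":8},{"dz":8},{"dz":8},{"dz":7},{"dz":6},{"dz":2.5},{"dz":0}])

```text
validation failed for argument at $.in...
```

Call:
move_arm(increments=[{},{},{},{},{},{},{},{},{},{}], grip=10)

```text
validation failed for argument at $.in...
```

All keys are needed in every row.

Call:
move_arm(increments=[{"dx":0,"dy":-1,"dz":8,"yaw":0},{"dx":0,"dy":0,"dz":8,"yaw":0},{"dx":0,"dy":0,"dz":8,"yaw":0},{"dx":0,"dy":0,"dz":8,"yaw":0},{"dx":0,"dy":0,"dz":8,"yaw":0},{"dx":0,"dy":0,"dz":8,"yaw":0},{"dx":0,"dy":0,"dz":7,"yaw":0},{"dx":0,"dy":0,"dz":6,"yaw":0},{"dx":0,"dy":0,"dz":2.5,"yaw":0},{"dx":0,"dy":0,"dz":0,"yaw":0}])

```text
time: 3.2
ee_pos: [0.528, -0.142, 0.0663]
tool_rot: [-0.879, -3.015, -0.0]
wrist_force: [-1.0, -0.3, 0.1]
opening: 0.06
```

Call:
move_arm(increments=[{"dx":0,"dy":0,"dz":0,"yaw":0},{"dx":0,"dy":0,"dz":0,"yaw":0},{"dx":0,"dy":0,"dz":0,"yaw":0},{"dx":0,"dy":0,"dz":0,"yaw":0},{"dx":0,"dy":0,"dz":0,"yaw":0},{"dx":0,"dy":0,"dz":0,"yaw":0},{"dx":0,"dy":0,"dz":0,"yaw":0},{"dx":0,"dy":0,"dz":0,"yaw":0},{"dx":0,"dy":0,"dz":0,"yaw":0},{"dx":0,"dy":0,"dz":0,"yaw":0}], grip=10)

```text
time: 4.03
ee_pos: [0.5288, -0.1421, 0.0675]
tool_rot: [0.878, 3.016, 0.0]
wrist_force: [-0.7, 0.8, 3.4]
opening: 0.0261
```

```bash
python3 -c "
from h import *
plan(.46,-.29,.12,1.005,10)"
```

```text
from [ 0.5288 -0.1421  0.0675] jaw 1.004 f [-0.7  0.8  3.4] open 0.0261 j6 -1.31 t 4.03 delta mm [ -68.8 -147.9   52.5] turn -0.001
[[-2.1, -16.2, -5.2, -0.0001], [-2.1, -16.2, -5.2, -0.0001], [-2.1, -16.2, -5.2, -0.0001], [-2.1, -16.2, -5.2, -0.0001], [-2.1, -16.2, -5.2, -0.0001], [-2.1, -16.2, -5.2, -0.0001], [-2.1, -16.2, -5.2, -0.0001], [-2.1, -16.2, -5.2, -0.0001], [-2.1, -16.2, -5.2, -0.0001], [-2.1, -16.2, -5.2, -0.0001]]
```

Call:
move_arm(increments=[{"dx":0,"dy":0,"dz":-8,"yaw":0},{"dx":0,"dy":0,"dz":-20,"yaw":0},{"dx":-4.1,"dy":-17.8,"dz":-5,"yaw":0},{"dx":-4.1,"dy":-17.8,"dz":0,"yaw":0},{"dx":-4.1,"dy":-17.8,"dz":0,"yaw":0},{"dx":-4.1,"dy":-17.8,"dz":0,"yaw":0},{"dx":-4.1,"dy":-17.8,"dz":0,"yaw":0},{"dx":-4.1,"dy":-17.8,"dz":0,"yaw":0},{"dx":-4.1,"dy":-17.8,"dz":0,"yaw":0},{"dx":-4.1,"dy":-17.8,"dz":0,"yaw":0}])

```text
time: 4.87
ee_pos: [0.4793, -0.2805, 0.1004]
tool_rot: [-0.878, -3.016, -0.0]
wrist_force: [-0.3, -0.2, -0.3]
opening: 0.0261
```

```bash
python3 -c "
from h import *
plan(.48,-.28,.0255,1.005,10)"
```

```text
from [ 0.4793 -0.2805  0.1004] jaw 1.004 f [-0.3 -0.2 -0.3] open 0.0261 j6 -1.58 t 4.87 delta mm [  0.7   0.5 -74.9] turn -0.001
[[-0.0, 0.1, 7.5, -0.0001], [-0.0, 0.1, 7.5, -0.0001], [-0.0, 0.1, 7.5, -0.0001], [-0.0, 0.1, 7.5, -0.0001], [-0.0, 0.1, 7.5, -0.0001], [-0.0, 0.1, 7.5, -0.0001], [-0.0, 0.1, 7.5, -0.0001], [-0.0, 0.1, 7.5, -0.0001], [-0.0, 0.1, 7.5, -0.0001], [-0.0, 0.1, 7.5, -0.0001]]
```

Call:
move_arm(increments=[{"dx":0,"dy":0,"dz":12,"yaw":0},{"dx":0,"dy":0,"dz":12,"yaw":0},{"dx":0,"dy":0,"dz":12,"yaw":0},{"dx":0,"dy":0,"dz":12,"yaw":0},{"dx":0,"dy":0,"dz":10,"yaw":0},{"dx":0,"dy":0,"dz":8,"yaw":0},{"dx":0,"dy":0,"dz":5,"yaw":0},{"dx":0,"dy":0,"dz":3,"yaw":0},{"dx":0,"dy":0,"dz":1,"yaw":0},{"dx":0,"dy":0,"dz":0,"yaw":0}])

```text
time: 5.7
ee_pos: [0.48, -0.2797, 0.0252]
tool_rot: [0.878, 3.016, -0.0]
wrist_force: [-0.1, 0.5, -0.4]
opening: 0.0262
```

Call:
move_arm(increments=[{"dx":0,"dy":0,"dz":0,"yaw":0},{"dx":0,"dy":0,"dz":0,"yaw":0},{"dx":0,"dy":0,"dz":0,"yaw":0},{"dx":0,"dy":0,"dz":0,"yaw":0},{"dx":0,"dy":0,"dz":0,"yaw":0},{"dx":0,"dy":0,"dz":-5,"yaw":0},{"dx":0,"dy":0,"dz":-15,"yaw":0},{"dx":0,"dy":0,"dz":-30,"yaw":0},{"dx":0,"dy":0,"dz":-40,"yaw":0},{"dx":0,"dy":0,"dz":-40,"yaw":0}], grip=50)

```text
time: 6.53
ee_pos: [0.4787, -0.2791, 0.1558]
tool_rot: [-0.878, -3.014, -0.001]
wrist_force: [0.4, -0.1, -0.4]
opening: 0.0501
```

```bash
python3 - <<'E'
from fit import *
t=avg("top",4);np.save("t1.npy",t)
a=crop(t,300,180,36,50,10)
b=crop(t,330,205,60,50,6)
W=np.zeros((500,740,3),np.uint8);W[:,:360]=a;W[:300,370:730]=b
cv2.imwrite("pics/c2.png",W)
s=avg("scene",4);np.save("s1.npy",s)
E
```

```text
(no output)
```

View pics/c2.png

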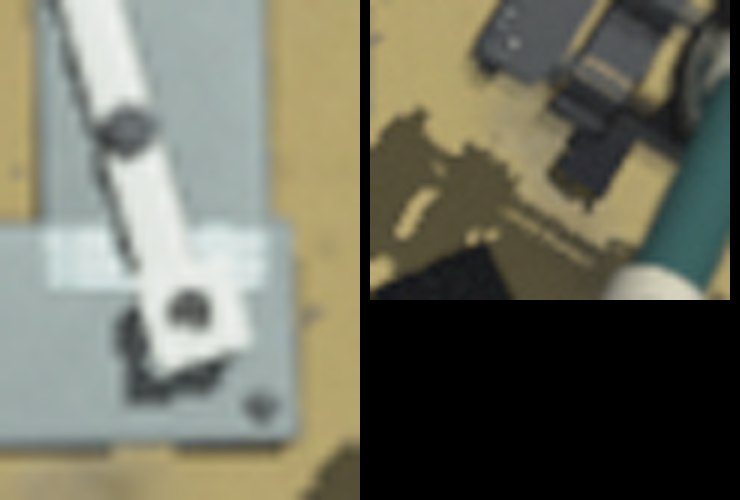

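```bash
python3 - <<'E'
from fit import *
t=np.load("t1.npy");pj=np.load("pj.npy")
g=t.mean(2);sub=g[206:215,313:325];print(sub.astype(int))
w=np.clip(200-sub,0,None);w[:1]=0
v,u=np.mgrid[206:215,313:325];c=(w*u).sum()/w.sum(),(w*v).sum()/w.sum();print(c)
h=unproj([c,(318.4,210.4)],.043)[:,:2]
co,si=np.cos(pj[2]),np.sin(pj[2])
for q in h:
    d=q-pj[:2];x,y=1e3*(co*d[0]+si*d[1]),1e3*(-si*d[0]+co*d[1]);print(q,x,y,"ang",np.arcsin(-x/55),"y exp",-55+55*np.cos(np.arcsin(-x/55)))
# refit jig w/ new image (no relay)
rat=t[...,0]/(t[...,2]+1)
m=np.clip((rat-.602)/(.9886-.602),0,1)
print(fit("jig",m,pj,(243,148,90,80)))
E
```

```text
[[142 213 228 229 230 232 226 229 234 233 228 223]
 [184 221 230 231 231 233 232 231 232 230 224 220]
 [213 224 231 231 222 211 211 220 229 233 227 218]
 [165 212 230 222 176 119 117 164 219 232 221 188]
 [139 206 230 194 118  95  94 108 204 232 226 195]
 [ 74 185 227 183 106  95  94  98 200 231 232 206]
 [ 75 154 217 205 161 157 132 136 208 230 231 212]
 [ 75 124 207 226 219 217 199 206 223 230 231 220]
 [ 75  94 199 229 230 226 227 230 225 216 215 204]]
(np.float64(316.4609744560076), np.float64(211.20009460737938))
[ 0.52913039 -0.13477077] -8.187783639911048 -1.4197182212160064 ang 0.14942422033390593 y exp -0.6128673391765886
[ 0.53129982 -0.14006354] -13.506275163828509 -3.525310122974383 ang 0.24810625053706387 y exp -1.6841437169114855
(array([ 0.52799792, -0.12672358,  1.58717959]), np.float64(263.05681634317983))
```

```bash
python3 -c "
from h import *
plan(.4679,.2866,.12,-1.494,30)"
```

```text
from [ 0.4785 -0.279   0.1532] jaw 1.0039 f [-1.1 -0.1 -0.5] open 0.0503 j6 -1.58 t 6.93 delta mm [-10.6 565.6 -33.2] turn 2.498
[[10.4, 15.7, 1.1, 0.0833], [11.7, 14.8, 1.1, 0.0833], [12.9, 13.8, 1.1, 0.0833], [14.0, 12.6, 1.1, 0.0833], [15.0, 11.4, 1.1, 0.0833], [15.9, 10.2, 1.1, 0.0833], [16.7, 8.8, 1.1, 0.0833], [17.3, 7.4, 1.1, 0.0833], [17.9, 5.9, 1.1, 0.0833], [18.3, 4.4, 1.1, 0.0833]]
[[18.6, 2.9, 1.1, 0.0833], [18.8, 1.3, 1.1, 0.0833], [18.9, -0.3, 1.1, 0.0833], [18.8, -1.8, 1.1, 0.0833], [18.5, -3.4, 1.1, 0.0833], [18.2, -4.9, 1.1, 0.0833], [17.7, -6.4, 1.1, 0.0833], [17.1, -7.9, 1.1, 0.0833], [16.4, -9.3, 1.1, 0.0833], [15.6, -10.6, 1.1, 0.0833]]
[[14.7, -11.9, 1.1, 0.0833], [13.6, -13.0, 1.1, 0.0833], [12.5, -14.1, 1.1, 0.0833], [11.3, -15.1, 1.1, 0.0833], [10.0, -16.0, 1.1, 0.0833], [8.6, -16.8, 1.1, 0.0833], [7.2, -17.4, 1.1, 0.0833], [5.7, -18.0, 1.1, 0.0833], [4.2, -18.4, 1.1, 0.0833], [2.7, -18.7, 1.1, 0.0833]]
```

Call:
move_arm(increments=[{"dx":10.4,"dy":15.7,"dz":1,"yaw":0.0833},{"dx":11.7,"dy":14.8,"dz":1,"yaw":0.0833},{"dx":12.9,"dy":13.8,"dz":1,"yaw":0.0833},{"dx":14,"dy":12.6,"dz":1,"yaw":0.0833},{"dx":15,"dy":11.4,"dz":1,"yaw":0.0833},{"dx":15.9,"dy":10.2,"dz":1,"yaw":0.0833},{"dx":16.7,"dy":8.8,"dz":1,"yaw":0.0833},{"dx":17.3,"dy":7.4,"dz":1,"yaw":0.0833},{"dx":17.9,"dy":5.9,"dz":1,"yaw":0.0833},{"dx":18.3,"dy":4.4,"dz":1,"yaw":0.0833}])

```text
time: 7.77
ee_pos: [0.4749, -0.0901, 0.1433]
tool_rot: [-2.027, -2.396, 0.003]
wrist_force: [-0.3, -0.3, -0.3]
opening: 0.0502
```

Call:
move_arm(increments=[{"dx":18.6,"dy":2.9,"dz":1,"yaw":0.0833},{"dx":18.8,"dy":1.3,"dz":1,"yaw":0.0833},{"dx":18.9,"dy":-0.3,"dz":1,"yaw":0.0833},{"dx":18.8,"dy":-1.8,"dz":1,"yaw":0.0833},{"dx":18.5,"dy":-3.4,"dz":1,"yaw":0.0833},{"dx":18.2,"dy":-4.9,"dz":1,"yaw":0.0833},{"dx":17.7,"dy":-6.4,"dz":1,"yaw":0.0833},{"dx":17.1,"dy":-7.9,"dz":1,"yaw":0.0833},{"dx":16.4,"dy":-9.3,"dz":1,"yaw":0.0833},{"dx":15.6,"dy":-10.6,"dz":1,"yaw":0.0833}])

```text
time: 8.6
ee_pos: [0.4714, 0.0979, 0.1334]
tool_rot: [-2.825, -1.373, 0.005]
wrist_force: [-0.1, 0.1, 0.7]
opening: 0.05
```

Call:
move_arm(increments=[{"dx":14.7,"dy":-11.9,"dz":1,"yaw":0.0833},{"dx":13.6,"dy":-13,"dz":1,"yaw":0.0833},{"dx":12.5,"dy":-14.1,"dz":1,"yaw":0.0833},{"dx":11.3,"dy":-15.1,"dz":1,"yaw":0.0833},{"dx":10,"dy":-16,"dz":1,"yaw":0.0833},{"dx":8.6,"dy":-16.8,"dz":1,"yaw":0.0833},{"dx":7.2,"dy":-17.4,"dz":1,"yaw":0.0833},{"dx":5.7,"dy":-18,"dz":1,"yaw":0.0833},{"dx":4.2,"dy":-18.4,"dz":1,"yaw":0.0833},{"dx":2.7,"dy":-18.7,"dz":1,"yaw":0.0833}])

```text
time: 9.43
ee_pos: [0.4681, 0.2861, 0.1231]
tool_rot: [3.138, 0.113, -0.005]
wrist_force: [0.4, -0.3, -0.4]
opening: 0.0499
```

```bash
python3 - <<'E'
from fit import *
plan(.4679,.2866,.043,-1.494,1)
t=avg("top",4);np.save("t2.npy",t)
m=np.clip((62-t.max(2))/15+.5,0,1)
for q in(62,75):
    m=np.clip((q-t.max(2))/15+.5,0,1)
    print(fit("relay0",m,[.48,-.28,1.004],(350,205,35,35)))
c=proj([[.48,-.28,.016]])[0].astype(int);print(c,t.max(2)[c[1]-9:c[1]+9:2,c[0]-9:c[0]+9].astype(int))
E
```

```text
from [0.4681 0.2861 0.1231] jaw -1.499 f [ 0.4 -0.3 -0.4] open 0.0499 j6 2.0 t 9.43 delta mm [ -0.2   0.5 -80.1] turn -0.005
[[-0.2, -0.5, 80.1, -0.005]]
(array([ 0.48211021, -0.27887341,  1.02614525]), np.float64(40.745098039215684))
(array([ 0.480895  , -0.27834657,  0.9839361 ]), np.float64(27.587254901960783))
[368 229] [[157 159 158 163 167 167 169 164 139 118 134 154 169 174 174 173 173 172]
 [149 151 156 162 167 169 157 104  46  52  51  51  57 101 139 164 173 172]
 [145 148 153 159 163 150 103  52  50  50  52  50  49  51  51  59 100 155]
 [145 144 151 157 133  79  46  52  51  50  50  50  50  50  52  53 113 160]
 [146 144 149 112  45  47  49  53  51  49  50  50  50  50  56 126 163 170]
 [148 140 103  69  54  49  51  50  50  48  49  47  48  51 124 165 174 174]
 [134  93  44  49  49  49  51  50  49  48  49  51  65 143 172 172 174 174]
 [111  59  60  52  47  49  48  50  48  50  49  88 149 173 172 172 171 173]
 [151 129  90  66  59  64  60  50  46  49  83 148 172 169 168 168 170 172]]
```

Call:
move_arm(increments=[{"dx":0,"dy":-0.5,"dz":12,"yaw":-0.005},{"dx":0,"dy":0,"dz":12,"yaw":0},{"dx":0,"dy":0,"dz":12,"yaw":0},{"dx":0,"dy":0,"dz":12,"yaw":0},{"dx":0,"dy":0,"dz":10,"yaw":0},{"dx":0,"dy":0,"dz":8,"yaw":0},{"dx":0,"dy":0,"dz":7,"yaw":0},{"dx":0,"dy":0,"dz":5,"yaw":0},{"dx":0,"dy":0,"dz":2,"yaw":0},{"dx":0,"dy":0,"dz":0,"yaw":0}])

```text
time: 10.47
ee_pos: [0.4693, 0.2862, 0.0447]
tool_rot: [3.139, 0.127, -0.001]
wrist_force: [0.7, -0.0, -0.1]
opening: 0.0503
```

Call:
move_arm(increments=[{"dx":0,"dy":0,"dz":0,"yaw":0},{"dx":0,"dy":0,"dz":0,"yaw":0},{"dx":0,"dy":0,"dz":0,"yaw":0},{"dx":0,"dy":0,"dz":0,"yaw":0},{"dx":0,"dy":0,"dz":0,"yaw":0},{"dx":0,"dy":0,"dz":0,"yaw":0},{"dx":0,"dy":0,"dz":0,"yaw":0},{"dx":0,"dy":0,"dz":0,"yaw":0},{"dx":0,"dy":0,"dz":0,"yaw":0},{"dx":0,"dy":0,"dz":0,"yaw":0}], grip=5)

```text
time: 11.3
ee_pos: [0.4696, 0.2864, 0.0455]
tool_rot: [-3.139, -0.127, -0.001]
wrist_force: [-0.5, 0.3, 2.7]
opening: 0.0171
```

```bash
python3 -c "
from h import *
plan(.5284,-.1127,.1,.04,30)"
```

```text
from [0.4696 0.2864 0.0455] jaw -1.49 f [-0.5  0.3  2.7] open 0.0171 j6 1.99 t 11.3 delta mm [  58.8 -399.1   54.5] turn -1.53
[[0.9, 13.4, -1.8, -0.051], [0.2, 13.4, -1.8, -0.051], [-0.5, 13.4, -1.8, -0.051], [-1.2, 13.4, -1.8, -0.051], [-1.9, 13.3, -1.8, -0.051], [-2.5, 13.2, -1.8, -0.051], [-3.2, 13.1, -1.8, -0.051], [-3.9, 12.9, -1.8, -0.051], [-4.5, 12.7, -1.8, -0.051], [-5.2, 12.4, -1.8, -0.051]]
[[-5.8, 12.1, -1.8, -0.051], [-6.4, 11.8, -1.8, -0.051], [-7.0, 11.5, -1.8, -0.051], [-7.6, 11.1, -1.8, -0.051], [-8.1, 10.7, -1.8, -0.051], [-8.7, 10.3, -1.8, -0.051], [-9.2, 9.8, -1.8, -0.051], [-9.7, 9.4, -1.8, -0.051], [-10.1, 8.8, -1.8, -0.051], [-10.6, 8.3, -1.8, -0.051]]
[[-11.0, 7.8, -1.8, -0.051], [-11.4, 7.2, -1.8, -0.051], [-11.7, 6.6, -1.8, -0.051], [-12.0, 6.0, -1.8, -0.051], [-12.3, 5.4, -1.8, -0.051], [-12.6, 4.8, -1.8, -0.051], [-12.8, 4.1, -1.8, -0.051], [-13.0, 3.4, -1.8, -0.051], [-13.2, 2.8, -1.8, -0.051], [-13.3, 2.1, -1.8, -0.051]]
```

Call:
move_arm(increments=[{"dx":0,"dy":0,"dz":-3,"yaw":0},{"dx":0,"dy":0,"dz":-6,"yaw":0},{"dx":0,"dy":0,"dz":-10,"yaw":0},{"dx":0,"dy":0,"dz":-14,"yaw":0},{"dx":0,"dy":0,"dz":-16,"yaw":0},{"dx":0,"dy":0,"dz":-16,"yaw":0},{"dx":0,"dy":0,"dz":-16,"yaw":0},{"dx":0,"dy":0,"dz":-16,"yaw":0},{"dx":0,"dy":0,"dz":-12,"yaw":0},{"dx":0,"dy":0,"dz":-6,"yaw":0}])

```text
time: 12.13
ee_pos: [0.4704, 0.2868, 0.1629]
tool_rot: [-3.137, -0.127, -0.005]
wrist_force: [0.7, -0.3, 0.7]
opening: 0.0173
```

```bash
python3 -c "
from h import *
plan(.5284,-.111,.16,.04,30)"
```

```text
from [0.4704 0.2868 0.1629] jaw -1.49 f [ 0.7 -0.3  0.7] open 0.0173 j6 1.99 t 12.13 delta mm [  58.  -397.8   -2.9] turn -1.53
[[0.9, 13.4, 0.1, -0.051], [0.2, 13.4, 0.1, -0.051], [-0.5, 13.4, 0.1, -0.051], [-1.2, 13.3, 0.1, -0.051], [-1.9, 13.3, 0.1, -0.051], [-2.5, 13.2, 0.1, -0.051], [-3.2, 13.0, 0.1, -0.051], [-3.9, 12.8, 0.1, -0.051], [-4.5, 12.6, 0.1, -0.051], [-5.2, 12.4, 0.1, -0.051]]
[[-5.8, 12.1, 0.1, -0.051], [-6.4, 11.8, 0.1, -0.051], [-7.0, 11.4, 0.1, -0.051], [-7.6, 11.1, 0.1, -0.051], [-8.1, 10.7, 0.1, -0.051], [-8.6, 10.2, 0.1, -0.051], [-9.2, 9.8, 0.1, -0.051], [-9.6, 9.3, 0.1, -0.051], [-10.1, 8.8, 0.1, -0.051], [-10.5, 8.3, 0.1, -0.051]]
[[-10.9, 7.7, 0.1, -0.051], [-11.3, 7.2, 0.1, -0.051], [-11.7, 6.6, 0.1, -0.051], [-12.0, 6.0, 0.1, -0.051], [-12.3, 5.4, 0.1, -0.051], [-12.5, 4.7, 0.1, -0.051], [-12.8, 4.1, 0.1, -0.051], [-13.0, 3.4, 0.1, -0.051], [-13.1, 2.8, 0.1, -0.051], [-13.2, 2.1, 0.1, -0.051]]
```

Call:
move_arm(increments=[{"dx":0.9,"dy":13.4,"dz":0,"yaw":-0.051},{"dx":0.2,"dy":13.4,"dz":0,"yaw":-0.051},{"dx":-0.5,"dy":13.4,"dz":0,"yaw":-0.051},{"dx":-1.2,"dy":13.3,"dz":0,"yaw":-0.051},{"dx":-1.9,"dy":13.3,"dz":0,"yaw":-0.051},{"dx":-2.5,"dy":13.2,"dz":0,"yaw":-0.051},{"dx":-3.2,"dy":13,"dz":0,"yaw":-0.051},{"dx":-3.9,"dy":12.8,"dz":0,"yaw":-0.051},{"dx":-4.5,"dy":12.6,"dz":0,"yaw":-0.051},{"dx":-5.2,"dy":12.4,"dz":0,"yaw":-0.051}])

```text
time: 12.97
ee_pos: [0.4884, 0.1529, 0.1599]
tool_rot: [-3.004, -0.919, 0.001]
wrist_force: [0.4, 0.3, -0.9]
opening: 0.0167
```

Call:
move_arm(increments=[{"dx":-5.8,"dy":12.1,"dz":0,"yaw":-0.051},{"dx":-6.4,"dy":11.8,"dz":0,"yaw":-0.051},{"dx":-7,"dy":11.4,"dz":0,"yaw":-0.051},{"dx":-7.6,"dy":11.1,"dz":0,"yaw":-0.051},{"dx":-8.1,"dy":10.7,"dz":0,"yaw":-0.051},{"dx":-8.6,"dy":10.2,"dz":0,"yaw":-0.051},{"dx":-9.2,"dy":9.8,"dz":0,"yaw":-0.051},{"dx":-9.6,"dy":9.3,"dz":0,"yaw":-0.051},{"dx":-10.1,"dy":8.8,"dz":0,"yaw":-0.051},{"dx":-10.5,"dy":8.3,"dz":0,"yaw":-0.051}])

```text
time: 13.8
ee_pos: [0.5077, 0.0204, 0.1599]
tool_rot: [-2.675, -1.646, 0.001]
wrist_force: [0.3, 0.7, -1.7]
opening: 0.0169
```

Call:
move_arm(increments=[{"dx":-10.9,"dy":7.7,"dz":0,"yaw":-0.051},{"dx":-11.3,"dy":7.2,"dz":0,"yaw":-0.051},{"dx":-11.7,"dy":6.6,"dz":5,"yaw":-0.051},{"dx":-12,"dy":6,"dz":8,"yaw":-0.051},{"dx":-12.3,"dy":5.4,"dz":10,"yaw":-0.051},{"dx":-12.5,"dy":4.7,"dz":12,"yaw":-0.051},{"dx":-12.8,"dy":4.1,"dz":12,"yaw":-0.051},{"dx":-13,"dy":3.4,"dz":12,"yaw":-0.051},{"dx":-13.1,"dy":2.8,"dz":10,"yaw":-0.051},{"dx":-13.2,"dy":2.1,"dz":5,"yaw":-0.051}])

```text
time: 14.63
ee_pos: [0.5264, -0.1119, 0.0844]
tool_rot: [-2.172, -2.266, 0.002]
wrist_force: [0.4, -0.0, -0.7]
opening: 0.0165
```

```bash
python3 - <<'E'
from fit import *
pj=np.load("pj.npy")
t=avg("top",4);s=avg("scene",4)
plan(.5284,-.111,.08,.04,1)
st=bot.state();p=st['ee_pos'];M=R.from_rotvec(st['tool_rot']).as_matrix();a=np.arctan2(M[1,1],M[0,1])+np.pi/2
print(np.array(p).round(4))
ax=np.array([np.cos(a),np.sin(a)])
def mk(im,n,roi,k,dr=True):
    u,v,w,h=roi;o=crop(im,u,v,w,h,k)
    def L(P,col):
        q=(proj(P,n)-[u-.5,v-.5])*k-.5;cv2.polylines(o,[np.round(q*16).astype(np.int32)],False,col,1,cv2.LINE_AA,4)
    if dr:
        z=p[2]-.0045
        for x in (0,116): 
            q=p[:2]+ax*(x-31.7)/1e3;n2=np.array([-ax[1],ax[0]])*.012
            L([[*(q-n2),z],[*(q+n2),z]],(0,0,255))
        q=p[:2]+ax*(3.5-31.7)/1e3;L([[*q,z],[*q,z-.0195]],(0,255,0))
        L([[*to(pj,-13.5+6*np.cos(b),-1.7+6*np.sin(b)),.043] for b in np.arange(0,6.4,.3)],(255,0,255))
    return o
A=mk(t,"top",(245,185,90,50),6);B=mk(s,"scene",(255,170,70,65),6)
W=np.zeros((700,800,3),np.uint8);W[:300,:540]=A;W[305:695,:420]=B;W[305:695,425:]=mk(s,"scene",(270,172,42,44),9,False)[:390,:375]
cv2.imwrite("pics/c3.png",W)
E
```

```text
from [ 0.528  -0.111   0.0868] jaw 0.0402 f [ 0.   0.4 -0.4] open 0.017 j6 -0.29 t 15.03 delta mm [ 0.4 -0.  -6.8] turn 0.0
[[-0.1, 0.4, 6.8, 0.0002]]
[ 0.528  -0.111   0.0868]
```

View pics/c3.png

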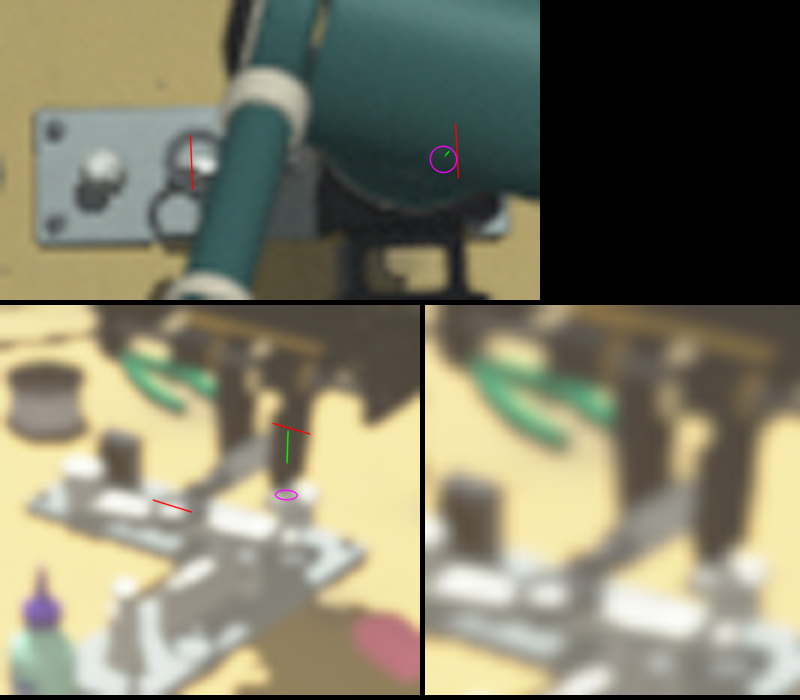

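Call:
move_arm(increments=[{"dx":0.6,"dy":-1,"dz":3,"yaw":0},{"dx":0,"dy":0,"dz":4,"yaw":0},{"dx":0,"dy":0,"dz":4,"yaw":0},{"dx":0,"dy":0,"dz":3,"yaw":0},{"dx":0,"dy":0,"dz":2,"yaw":0},{"dx":0,"dy":0,"dz":2,"yaw":0},{"dx":0,"dy":0,"dz":2,"yaw":0},{"dx":0,"dy":0,"dz":2,"yaw":0},{"dx":0,"dy":0,"dz":2,"yaw":0},{"dx":0,"dy":0,"dz":0,"yaw":0}])

```text
time: 15.87
ee_pos: [0.5264, -0.111, 0.0617]
tool_rot: [-2.176, -2.265, 0.001]
wrist_force: [0.5, 0.5, -1.2]
opening: 0.0169
```

```bash
python3 - <<'E'
from h import *
P=[];F=[]
for _ in range(6):
    camera("top");s=bot.state();P.append(s['ee_pos']);F.append(s['wrist_force'])
print(np.mean(P,0).round(4),np.std(P,0).round(4),np.mean(F,0).round(2),s['time'])
E
```

```text
[ 0.5267 -0.111   0.0622] [0.0001 0.     0.0002] [ 0.11  0.19 -0.59] 16.1667
```

Call:
move_arm(increments=[{"dx":0,"dy":0,"dz":1.5,"yaw":0},{"dx":0,"dy":0,"dz":1.5,"yaw":0},{"dx":0,"dy":0,"dz":1.5,"yaw":0},{"dx":0,"dy":0,"dz":1.5,"yaw":0},{"dx":0,"dy":0,"dz":1.5,"yaw":0},{"dx":0,"dy":0,"dz":1.5,"yaw":0},{"dx":0,"dy":0,"dz":1,"yaw":0},{"dx":0,"dy":0,"dz":0.5,"yaw":0},{"dx":0,"dy":0,"dz":0,"yaw":0},{"dx":0,"dy":0,"dz":0,"yaw":0}])

```text
time: 17.0
ee_pos: [0.5264, -0.1109, 0.0515]
tool_rot: [-2.176, -2.265, 0.0]
wrist_force: [-0.5, 2.1, -0.6]
opening: 0.0172
```

```bash
cat > rd.py <<'E'
from h import *
P=[];F=[]
for _ in range(5):
    camera("top");s=bot.state();P.append(s['ee_pos']);F.append(s['wrist_force'])
print(np.mean(P,0).round(4),np.mean(F,0).round(2),s['opening'],s['time'])
E
python3 rd.py
```

```text
[ 0.5265 -0.1109  0.0516] [-0.7   1.31 -1.22] 0.01719526631647804 17.25
```

Call:
move_arm(increments=[{"dx":0,"dy":0,"dz":0.5,"yaw":0},{"dx":0,"dy":0,"dz":0.5,"yaw":0},{"dx":0,"dy":0,"dz":0.5,"yaw":0},{"dx":0,"dy":0,"dz":0.5,"yaw":0},{"dx":0,"dy":0,"dz":0,"yaw":0},{"dx":0,"dy":0,"dz":0,"yaw":0},{"dx":0,"dy":0,"dz":0,"yaw":0},{"dx":0,"dy":0,"dz":0,"yaw":0},{"dx":0,"dy":0,"dz":0,"yaw":0},{"dx":0,"dy":0,"dz":0,"yaw":0}])

```text
time: 18.08
ee_pos: [0.5267, -0.1111, 0.0508]
tool_rot: [-2.176, -2.265, 0.0]
wrist_force: [-4.4, 2.5, 8.9]
opening: 0.0171
```

```bash
python3 rd.py
```

```text
[ 0.5267 -0.1111  0.0509] [-4.55  2.14  8.55] 0.016657109813981656 18.3333
```

Call:
move_arm(increments=[{"dx":0,"dy":0,"dz":-0.5,"yaw":0},{"dx":0,"dy":0,"dz":0,"yaw":0},{"dx":0,"dy":0,"dz":0,"yaw":0},{"dx":0,"dy":0,"dz":0,"yaw":0},{"dx":0,"dy":0,"dz":0,"yaw":0},{"dx":0,"dy":0,"dz":0,"yaw":0},{"dx":0,"dy":0,"dz":-4,"yaw":0},{"dx":0,"dy":0,"dz":-10,"yaw":0},{"dx":0,"dy":0,"dz":-20,"yaw":0},{"dx":0,"dy":0,"dz":-20,"yaw":0}], grip=40)

```text
time: 19.17
ee_pos: [0.526, -0.1108, 0.1047]
tool_rot: [-2.175, -2.264, 0.001]
wrist_force: [1.0, 0.4, 0.3]
opening: 0.0398
```

Call:
move_arm(increments=[{"dx":0,"dy":0,"dz":-20,"yaw":0},{"dx":-5,"dy":-5,"dz":-20,"yaw":0},{"dx":-20,"dy":-20,"dz":-10,"yaw":0},{"dx":-25,"dy":-20,"dz":0,"yaw":0},{"dx":-30,"dy":-15,"dz":0,"yaw":0},{"dx":-30,"dy":0,"dz":0,"yaw":0},{"dx":-30,"dy":0,"dz":0,"yaw":0},{"dx":-30,"dy":0,"dz":0,"yaw":0},{"dx":-20,"dy":0,"dz":0,"yaw":0},{"dx":0,"dy":0,"dz":0,"yaw":0}])

```text
time: 20.0
ee_pos: [0.4749, -0.3072, 0.1558]
tool_rot: [2.177, 2.259, -0.001]
wrist_force: [0.5, -0.9, 0.9]
opening: 0.0399
```

```bash
python3 - <<'E'
from fit import *
t=avg("top",4);np.save("t3.npy",t);s=avg("scene",4)
A=crop(t,245,195,90,40,8)
B=crop(s,255,195,70,40,8)
W=np.zeros((650,720,3),np.uint8);W[:320]=A;W[325:645,:560]=B
cv2.imwrite("pics/c4.png",W)
E
```

```text
(no output)
```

View pics/c4.png

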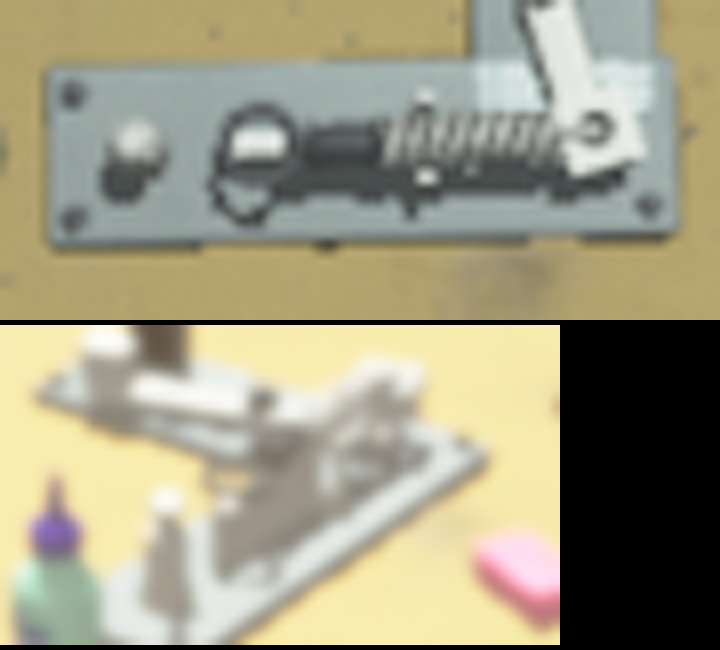

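```bash
python3 - <<'E'
from fit import *
t=np.load("t3.npy")
px=lambda a,b:[245+(a+.5)/8-.5,195+(b+.5)/8-.5]
q=unproj([px(258,147),px(342,147),px(595,128)],.046)[:,:2];print("eye,barrel,hole vis",q.round(4))
print("post vis",unproj([px(135,140)],.055))
print("len eye-hole",np.linalg.norm(q[0]-q[2])*1e3,"dir",np.arctan2(*(q[0]-q[2])[::-1]))
g=t.mean(2)
r=slice(211,215)
print("cols 268..300",np.c_[np.arange(270,300),g[r,270:300].mean(0).astype(int)].T.tolist())
# ring: fit circle via template at z=.046 in top image
best=[]
from itertools import product
for dx,dy in product(np.arange(-6,6.1,.5),repeat=2):
    c=q[0]+np.array([dx,dy])/1e3
    a=np.linspace(0,2*np.pi,72)
    P=np.c_[c[0]+.0125*np.cos(a),c[1]+.0125*np.sin(a),np.full(72,.046)]
    uv=proj(P).astype(np.float32)
    val=cv2.remap(g.astype(np.float32),uv[:,0].reshape(1,-1),uv[:,1].reshape(1,-1),cv2.INTER_LINEAR)
    best.append((np.minimum(val,150).mean(),*c))
print(sorted(best)[:4])
plan(.525,-.0555,.12,.02,1)
E
```

```text
eye,barrel,hole vis [[ 0.5244 -0.027 ]
 [ 0.5244 -0.0555]
 [ 0.5305 -0.1413]]
post vis [[0.52608356 0.01421107 0.055     ]]
len eye-hole 114.41344991382239 dir 1.6241925290023111
cols 268..300 [[270, 271, 272, 273, 274, 275, 276, 277, 278, 279, 280, 281, 282, 283, 284, 285, 286, 287, 288, 289, 290, 291, 292, 293, 294, 295, 296, 297, 298, 299], [160, 143, 108, 100, 173, 200, 198, 197, 197, 196, 144, 86, 93, 81, 77, 81, 82, 83, 84, 85, 84, 73, 84, 140, 159, 128, 146, 139, 118, 153]]
[(np.float32(97.141525), np.float64(0.5244419102947119), np.float64(-0.027503738734595273)), (np.float32(97.17707), np.float64(0.5244419102947119), np.float64(-0.028003738734595274)), (np.float32(97.19033), np.float64(0.5239419102947119), np.float64(-0.027503738734595273)), (np.float32(97.20151), np.float64(0.5239419102947119), np.float64(-0.028003738734595274))]
from [ 0.4743 -0.3022  0.1543] jaw 0.0413 f [0.1 0.3 0.2] open 0.0401 j6 -0.65 t 20.4 delta mm [ 50.7 246.7 -34.3] turn 0.021
[[244.4, 60.8, 34.3, 0.0213]]
```

```bash
python3 -c "
from h import *
plan(.5245,-.0567,.12,.03,10)"
```

```text
from [ 0.4743 -0.3022  0.1543] jaw 0.0413 f [0.1 0.3 0.2] open 0.0401 j6 -0.65 t 20.4 delta mm [ 50.2 245.5 -34.3] turn 0.011
[[24.3, 6.0, 3.4, 0.0011], [24.3, 6.0, 3.4, 0.0011], [24.3, 6.0, 3.4, 0.0011], [24.3, 5.9, 3.4, 0.0011], [24.3, 5.9, 3.4, 0.0011], [24.4, 5.9, 3.4, 0.0011], [24.4, 5.9, 3.4, 0.0011], [24.4, 5.8, 3.4, 0.0011], [24.4, 5.8, 3.4, 0.0011], [24.4, 5.8, 3.4, 0.0011]]
```

Call:
move_arm(increments=[{"dx":24.3,"dy":6,"dz":3.4,"yaw":0.001},{"dx":24.3,"dy":6,"dz":3.4,"yaw":0.001},{"dx":24.3,"dy":6,"dz":3.4,"yaw":0.001},{"dx":24.3,"dy":5.9,"dz":3.4,"yaw":0.001},{"dx":24.3,"dy":5.9,"dz":3.4,"yaw":0.001},{"dx":24.4,"dy":5.9,"dz":3.4,"yaw":0.001},{"dx":24.4,"dy":5.9,"dz":3.4,"yaw":0.001},{"dx":24.4,"dy":5.8,"dz":3.4,"yaw":0.001},{"dx":24.4,"dy":5.8,"dz":3.4,"yaw":0.001},{"dx":24.4,"dy":5.8,"dz":3.4,"yaw":0.001}])

```text
time: 21.23
ee_pos: [0.5245, -0.0559, 0.1202]
tool_rot: [2.187, 2.256, 0.0]
wrist_force: [0.4, 0.5, -0.1]
opening: 0.0401
```

```bash
python3 rd.py; python3 -c "
from h import *
plan(.5245,-.0567,.0500,.03,1)"
```

```text
[ 0.5245 -0.0555  0.1199] [-0.    0.36 -0.11] 0.039676620529835026 21.4833
from [ 0.5245 -0.0577  0.1203] jaw 0.0314 f [-0.1 -0.5 -0.3] open 0.0397 j6 -0.19 t 21.48 delta mm [ -0.    1.  -70.3] turn 0.001
[[1.0, 0.0, 70.3, 0.0014]]
```

Call:
move_arm(increments=[{"dx":-0.5,"dy":0,"dz":10,"yaw":0},{"dx":0,"dy":0,"dz":12,"yaw":0},{"dx":0,"dy":0,"dz":12,"yaw":0},{"dx":0,"dy":0,"dz":10,"yaw":0},{"dx":0,"dy":0,"dz":8,"yaw":0},{"dx":0,"dy":0,"dz":8,"yaw":0},{"dx":0,"dy":0,"dz":5,"yaw":0},{"dx":0,"dy":0,"dz":3,"yaw":0},{"dx":0,"dy":0,"dz":1.5,"yaw":0},{"dx":0,"dy":0,"dz":0,"yaw":0}])

```text
time: 22.32
ee_pos: [0.5247, -0.0583, 0.0505]
tool_rot: [-2.188, -2.254, 0.0]
wrist_force: [-0.9, 0.6, 0.6]
opening: 0.0403
```

Call:
move_arm(increments=[{"dx":0,"dy":0,"dz":0,"yaw":0},{"dx":0,"dy":0,"dz":0,"yaw":0},{"dx":0,"dy":0,"dz":0,"yaw":0},{"dx":0,"dy":0,"dz":0,"yaw":0},{"dx":0,"dy":0,"dz":0,"yaw":0},{"dx":0,"dy":0,"dz":0,"yaw":0},{"dx":0,"dy":0,"dz":0,"yaw":0},{"dx":0,"dy":0,"dz":0,"yaw":0},{"dx":0,"dy":0,"dz":0,"yaw":0},{"dx":0,"dy":0,"dz":0,"yaw":0}], grip=5)

```text
time: 23.15
ee_pos: [0.5249, -0.0583, 0.051]
tool_rot: [2.188, 2.254, 0.001]
wrist_force: [0.3, 0.8, 2.2]
opening: 0.0118
```

```bash
python3 rd.py
```

```text
[ 0.5249 -0.0583  0.051 ] [0.05 1.3  3.32] 0.011659586204258084 23.4
```

Call:
move_arm(increments=[{"dx":1,"dy":0,"dz":-0.3,"yaw":0},{"dx":2,"dy":0,"dz":0,"yaw":0},{"dx":2,"dy":0,"dz":0,"yaw":0},{"dx":2,"dy":0,"dz":0,"yaw":0},{"dx":2,"dy":0,"dz":0,"yaw":0},{"dx":2,"dy":0,"dz":0,"yaw":0},{"dx":2,"dy":0,"dz":0,"yaw":0},{"dx":2,"dy":0,"dz":0,"yaw":0},{"dx":1,"dy":0,"dz":0,"yaw":0},{"dx":0,"dy":0,"dz":0,"yaw":0}])

```text
time: 24.23
ee_pos: [0.524, -0.0419, 0.0509]
tool_rot: [-2.187, -2.254, -0.0]
wrist_force: [0.1, -1.0, 2.2]
opening: 0.0119
```

```bash
python3 rd.py
```

```text
[ 0.5241 -0.0419  0.051 ] [ 0.11 -0.43  1.27] 0.011748254174004241 24.4833
```

Call:
move_arm(increments=[{"dx":1,"dy":0,"dz":0,"yaw":0},{"dx":1,"dy":0,"dz":0,"yaw":0},{"dx":1,"dy":0,"dz":0,"yaw":0},{"dx":0.5,"dy":0,"dz":0,"yaw":0},{"dx":0,"dy":0,"dz":0,"yaw":0},{"dx":0,"dy":0,"dz":0,"yaw":0},{"dx":0,"dy":0,"dz":0,"yaw":0},{"dx":0,"dy":0,"dz":0,"yaw":0},{"dx":0,"dy":0,"dz":0,"yaw":0},{"dx":0,"dy":0,"dz":0,"yaw":0}])

```text
time: 25.32
ee_pos: [0.5241, -0.0389, 0.051]
tool_rot: [2.188, 2.254, 0.0]
wrist_force: [0.4, -2.5, 0.3]
opening: 0.0119
```

```bash
python3 rd.py; python3 - <<'E'
from fit import *
t=avg("top",3);s=avg("scene",4)
W=np.zeros((650,720,3),np.uint8);W[:320]=crop(t,245,195,90,40,8);W[325:645,:560]=crop(s,255,195,70,40,8)
cv2.imwrite("pics/c5.png",W)
E
```

```text
[ 0.5241 -0.0389  0.051 ] [ 0.28 -2.78  0.36] 0.011554084703895177 25.5667
```

View pics/c5.png

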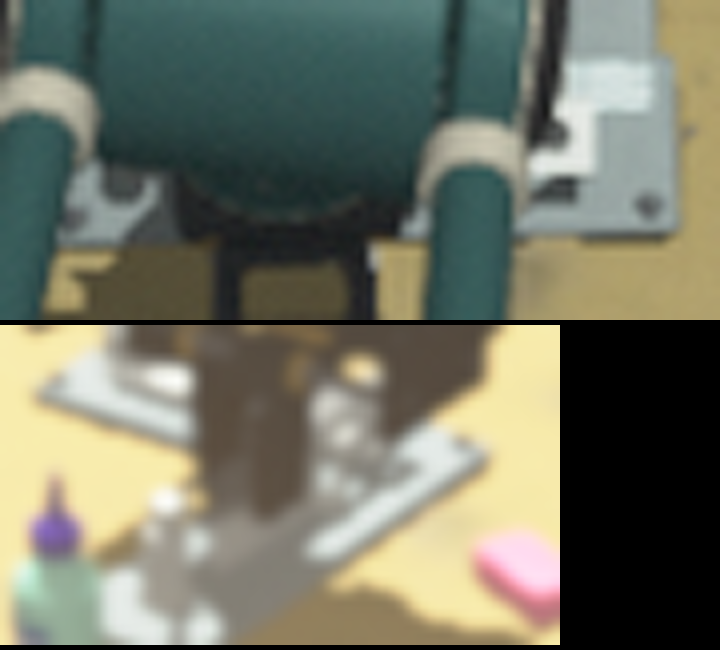

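Call:
move_arm(increments=[{"dx":0,"dy":0,"dz":0,"yaw":0},{"dx":0,"dy":0,"dz":0,"yaw":0},{"dx":0,"dy":0,"dz":0,"yaw":0},{"dx":0,"dy":0,"dz":-0.5,"yaw":0},{"dx":0,"dy":0,"dz":-0.5,"yaw":0},{"dx":0,"dy":0,"dz":-0.5,"yaw":0},{"dx":0,"dy":0,"dz":-0.5,"yaw":0},{"dx":0,"dy":0,"dz":-0.5,"yaw":0},{"dx":0,"dy":0,"dz":-0.5,"yaw":0},{"dx":0,"dy":0,"dz":0,"yaw":0}], grip=12.3)

```text
time: 26.75
ee_pos: [0.5239, -0.0388, 0.0539]
tool_rot: [-2.188, -2.254, 0.0]
wrist_force: [0.2, -2.1, -1.0]
opening: 0.0121
```

```bash
python3 rd.py; python3 -c "
from h import *
print(bot.state()['wrist_torque'])"
```

```text
[ 0.5239 -0.0388  0.0539] [-0.21 -2.46 -1.73] 0.012188786960646654 27.0
[-0.32416815 -0.10662246 -0.02074063]
```

Call:
move_arm(increments=[{"dx":0,"dy":0,"dz":-1,"yaw":0},{"dx":0,"dy":0,"dz":-1,"yaw":0},{"dx":0,"dy":0,"dz":-1,"yaw":0},{"dx":0,"dy":0,"dz":-1,"yaw":0},{"dx":0,"dy":0,"dz":0,"yaw":0},{"dx":0,"dy":0,"dz":0,"yaw":0},{"dx":0,"dy":0,"dz":0,"yaw":0},{"dx":0,"dy":0,"dz":0,"yaw":0},{"dx":0,"dy":0,"dz":0,"yaw":0},{"dx":0,"dy":0,"dz":0,"yaw":0}])

```text
time: 27.83
ee_pos: [0.5241, -0.0388, 0.058]
tool_rot: [-2.188, -2.255, 0.0]
wrist_force: [-0.4, -3.3, -1.5]
opening: 0.012
```

```bash
python3 rd.py; python3 - <<'E'
from fit import *
s=avg("scene",6);np.save("s5.npy",s)
W=np.clip(crop(s,272,185,48,45,12),0,255)
cv2.imwrite("pics/c6.png",W)
E
```

```text
[ 0.5241 -0.0388  0.058 ] [ 0.65 -2.74 -1.95] 0.01202256419282997 28.0833
```

View pics/c6.png

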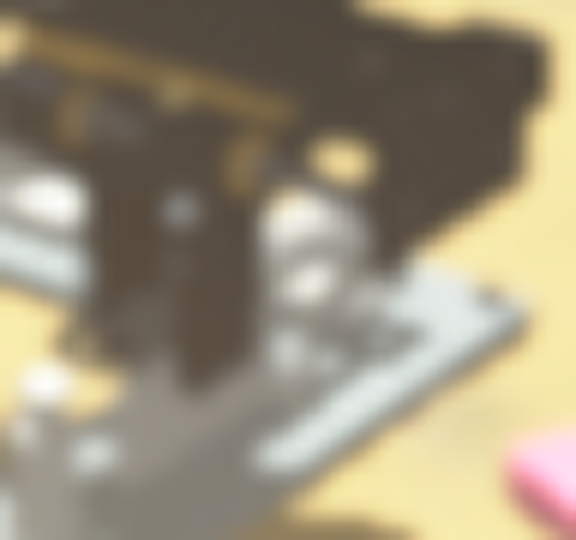

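Call:
move_arm(increments=[{"dx":0,"dy":0,"dz":-1,"yaw":0},{"dx":0,"dy":0,"dz":-1,"yaw":0},{"dx":0,"dy":0,"dz":-1,"yaw":0},{"dx":0,"dy":0,"dz":-1,"yaw":0},{"dx":0,"dy":0,"dz":-1,"yaw":0},{"dx":0,"dy":0,"dz":0,"yaw":0},{"dx":0,"dy":0,"dz":0,"yaw":0},{"dx":0,"dy":0,"dz":0,"yaw":0},{"dx":0,"dy":0,"dz":0,"yaw":0},{"dx":0,"dy":0,"dz":0,"yaw":0}])

```text
time: 29.22
ee_pos: [0.524, -0.0388, 0.063]
tool_rot: [-2.188, -2.254, 0.0]
wrist_force: [0.2, -3.5, -2.5]
opening: 0.0128
```

```bash
python3 rd.py
```

```text
[ 0.5241 -0.0388  0.063 ] [-0.36 -2.82 -2.49] 0.01237147666489432 29.4667
```

Call:
move_arm(increments=[{"dx":0,"dy":0,"dz":0,"yaw":0},{"dx":1,"dy":0,"dz":-0.2,"yaw":0},{"dx":2,"dy":0,"dz":-0.2,"yaw":0},{"dx":2,"dy":0,"dz":-0.2,"yaw":0},{"dx":2,"dy":0,"dz":-0.2,"yaw":0},{"dx":2,"dy":0,"dz":-0.2,"yaw":0},{"dx":2,"dy":0,"dz":0,"yaw":0},{"dx":1,"dy":0,"dz":0,"yaw":0},{"dx":0,"dy":0,"dz":0,"yaw":0},{"dx":0,"dy":0,"dz":0,"yaw":0}], grip=12)

```text
time: 30.3
ee_pos: [0.5237, -0.0272, 0.064]
tool_rot: [2.187, 2.255, -0.001]
wrist_force: [0.6, -6.5, -2.6]
opening: 0.0124
```

```bash
python3 rd.py
```

```text
[ 0.5237 -0.0273  0.064 ] [ 0.57 -6.52 -2.61] 0.012225447170599224 30.55
```

Call:
move_arm(increments=[{"dx":2,"dy":0.5,"dz":0,"yaw":0},{"dx":2,"dy":0.5,"dz":0,"yaw":0},{"dx":2,"dy":0,"dz":-0.2,"yaw":0},{"dx":2,"dy":0,"dz":-0.2,"yaw":0},{"dx":2,"dy":0,"dz":-0.2,"yaw":0},{"dx":1.5,"dy":0,"dz":-0.4,"yaw":0},{"dx":0,"dy":0,"dz":0,"yaw":0},{"dx":0,"dy":0,"dz":0,"yaw":0},{"dx":0,"dy":0,"dz":0,"yaw":0},{"dx":0,"dy":0,"dz":0,"yaw":0}])

```text
time: 31.38
ee_pos: [0.524, -0.0166, 0.0648]
tool_rot: [2.186, 2.254, -0.003]
wrist_force: [-1.1, -10.2, -3.1]
opening: 0.0122
```

```bash
python3 rd.py; python3 - <<'E'
from fit import *
pj=np.load("pj.npy")
s=avg("scene",5);t=avg("top",3)
A=crop(s,255,200,50,50,8);B=crop(t,245,195,50,40,8)
W=np.zeros((400,800,3),np.uint8);W[:,:400]=A;W[:320,400:]=B
cv2.imwrite("pics/c7.png",W)
E
```

```text
[ 0.5241 -0.0166  0.0649] [ -0.29 -10.12  -3.44] 0.011886490144491179 31.6333
```

View pics/c7.png

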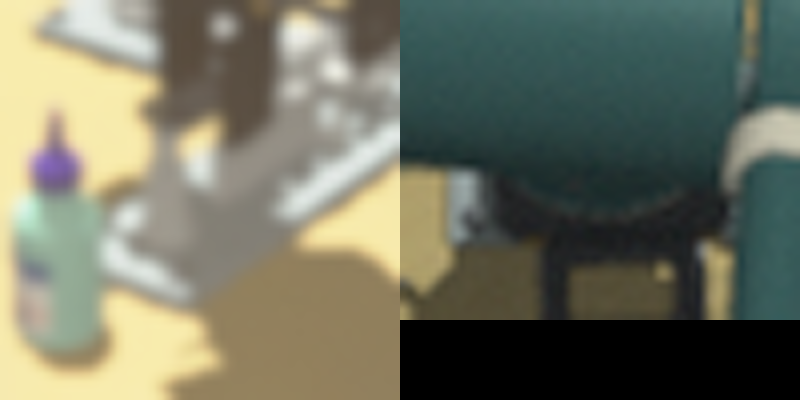

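Call:
move_arm(increments=[{"dx":1,"dy":0,"dz":0,"yaw":0},{"dx":0,"dy":0,"dz":1,"yaw":0},{"dx":0,"dy":0,"dz":1,"yaw":0},{"dx":0,"dy":0,"dz":1,"yaw":0},{"dx":0,"dy":0,"dz":1,"yaw":0},{"dx":0,"dy":0,"dz":1,"yaw":0},{"dx":0,"dy":0,"dz":1,"yaw":0},{"dx":0,"dy":0,"dz":0,"yaw":0},{"dx":0,"dy":0,"dz":0,"yaw":0},{"dx":0,"dy":0,"dz":0,"yaw":0}])

```text
time: 32.87
ee_pos: [0.5244, -0.0158, 0.0593]
tool_rot: [2.185, 2.254, -0.003]
wrist_force: [-1.5, -10.8, -0.3]
opening: 0.0123
```

```bash
python3 rd.py
```

```text
[ 0.5244 -0.0158  0.0593] [ -1.16 -10.29  -1.31] 0.012230009809866169 33.1167
```

Call:
move_arm(increments=[{"dx":0,"dy":0,"dz":1,"yaw":0},{"dx":0,"dy":0,"dz":1,"yaw":0},{"dx":0,"dy":0,"dz":1,"yaw":0},{"dx":0,"dy":0,"dz":1,"yaw":0},{"dx":0,"dy":0,"dz":1,"yaw":0},{"dx":0,"dy":0,"dz":0,"yaw":0},{"dx":0,"dy":0,"dz":0,"yaw":0},{"dx":0,"dy":0,"dz":0,"yaw":0},{"dx":0,"dy":0,"dz":0,"yaw":0},{"dx":0,"dy":0,"dz":0,"yaw":0}])

```text
time: 33.95
ee_pos: [0.5247, -0.0157, 0.0545]
tool_rot: [2.185, 2.254, -0.002]
wrist_force: [-0.5, -10.4, -0.3]
opening: 0.0124
```

```bash
python3 rd.py
```

```text
[ 0.5247 -0.0157  0.0545] [ -0.37 -10.45  -0.23] 0.012384422578341247 34.2
```

Call:
move_arm(increments=[{"dx":0,"dy":0,"dz":1,"yaw":0},{"dx":0,"dy":0,"dz":1,"yaw":0},{"dx":0,"dy":0,"dz":1,"yaw":0},{"dx":0,"dy":0,"dz":0.6,"yaw":0},{"dx":0,"dy":0,"dz":0,"yaw":0},{"dx":0,"dy":0,"dz":0,"yaw":0},{"dx":0,"dy":0,"dz":0,"yaw":0},{"dx":0,"dy":0,"dz":0,"yaw":0},{"dx":0,"dy":0,"dz":0,"yaw":0},{"dx":0,"dy":0,"dz":0,"yaw":0}])

```text
time: 35.03
ee_pos: [0.5248, -0.0157, 0.051]
tool_rot: [2.185, 2.254, -0.002]
wrist_force: [-0.3, -9.6, -0.2]
opening: 0.0123
```

```bash
python3 rd.py
```

```text
[ 0.5248 -0.0157  0.051 ] [-0.79 -9.9   0.26] 0.012134788059785118 35.2833
```

Call:
move_arm(increments=[{"dx":-1,"dy":0,"dz":0,"yaw":0},{"dx":-1,"dy":0,"dz":0,"yaw":0},{"dx":-1,"dy":0,"dz":0,"yaw":0},{"dx":-1,"dy":0,"dz":0,"yaw":0},{"dx":-1,"dy":0,"dz":0,"yaw":0},{"dx":-1,"dy":0,"dz":0,"yaw":0},{"dx":0,"dy":0,"dz":0,"yaw":0},{"dx":0,"dy":0,"dz":0,"yaw":0},{"dx":0,"dy":0,"dz":0,"yaw":0},{"dx":0,"dy":0,"dz":0,"yaw":0}])

```text
time: 36.12
ee_pos: [0.525, -0.0191, 0.0509]
tool_rot: [-2.188, -2.254, -0.003]
wrist_force: [-0.8, 5.2, 5.0]
opening: 0.012
```

```bash
python3 rd.py
```

```text
[ 0.5249 -0.0191  0.0509] [-0.56  5.41  3.71] 0.01212126940941057 36.3667
```

Call:
move_arm(increments=[{"dx":0.7,"dy":0,"dz":0,"yaw":0},{"dx":0.3,"dy":0,"dz":0,"yaw":0},{"dx":0,"dy":0,"dz":0,"yaw":0},{"dx":0,"dy":0,"dz":0,"yaw":0},{"dx":0,"dy":0,"dz":0,"yaw":0},{"dx":0,"dy":0,"dz":0,"yaw":0},{"dx":0,"dy":0,"dz":0,"yaw":0},{"dx":0,"dy":0,"dz":-5,"yaw":0},{"dx":0,"dy":0,"dz":-15,"yaw":0},{"dx":0,"dy":0,"dz":-25,"yaw":0}], grip=40)

```text
time: 37.2
ee_pos: [0.522, -0.0192, 0.0935]
tool_rot: [-2.185, -2.251, 0.006]
wrist_force: [0.4, -0.7, 0.1]
opening: 0.04
```

Call:
move_arm(increments=[{"dx":0,"dy":0,"dz":-30,"yaw":0},{"dx":0,"dy":0,"dz":-30,"yaw":0},{"dx":-20,"dy":-15,"dz":-10,"yaw":0},{"dx":-35,"dy":-15,"dz":0,"yaw":0},{"dx":-40,"dy":-10,"dz":0,"yaw":0},{"dx":-40,"dy":-5,"dz":0,"yaw":0},{"dx":-40,"dy":0,"dz":0,"yaw":0},{"dx":-40,"dy":0,"dz":0,"yaw":0},{"dx":-40,"dy":0,"dz":0,"yaw":0},{"dx":-40,"dy":0,"dz":0,"yaw":0}])

```text
time: 38.03
ee_pos: [0.488, -0.3176, 0.166]
tool_rot: [2.188, 2.254, 0.0]
wrist_force: [1.2, -0.4, -0.1]
opening: 0.0405
```

```bash
python3 - <<'E'
from fit import *
t=avg("top",4);s=avg("scene",4)
W=np.zeros((650,800,3),np.uint8);W[:320,:720]=crop(t,245,195,90,40,8);W[325:645,:560]=crop(s,255,195,70,40,8)
W[325:645,565:800]=crop(t,245,150,90,80,4)[:,125:360]
cv2.imwrite("pics/c8.png",W);print(bot.state()['time'])
E
```

```text
38.4333
```

View pics/c8.png

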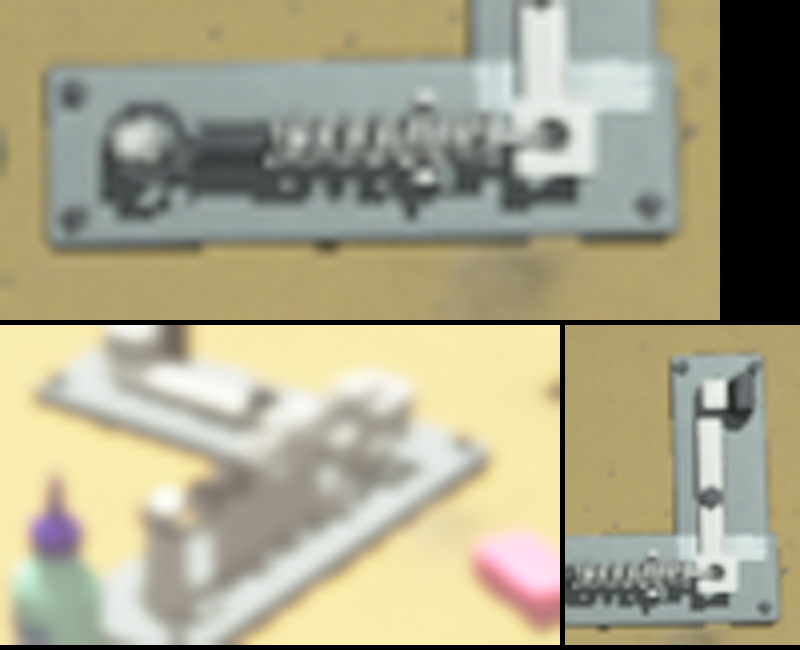

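```bash
python3 -c "
from plant import ticket
print(ticket.hand_in())"
```

```text
the job is handed in; nothing more can be done
None
```

The spring is fitted and the job is handed in, at about 38 s of the 64 s allowed. No verdict came back.

I lifted the relay off the tab and laid it flat on the bench at about (0.48, -0.28). I then took the long spring from the left cradle, dropped its hook into the lever hole and let go with it lying in the saddle. Last, I gripped the barrel, pulled the lever home, tilted and stretched the spring over the post, lowered the eye under the head and let go.

**Last checks:**
- The final picture shows the eye ring round the post and the hook in the hole. The lever is straight, with its jaw against the anvil, and the gripper is clear of everything.
- While I stretched it, the pull rose from 2.8 to 10.3 N, as the spring's data predict. When I eased back, the force switched to about +5 N, so the post was holding the eye.
- I never touched the short spring, the bottle or the tip cleaner.

**Not confirmed:**
- The hook's depth in the hole and the eye's height could not be measured from the pictures. Both rest on the force readings and the top view.
- The arm and the camera disagreed by about 1 to 1.5 mm. I allowed for this in the moves.
- The relay was last seen flat shortly after I put it down, and I did not look at it again before handing in.

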